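# Make a coffee: capsule holder home, mug under the spout, start

### The arm

A 6-joint arm with a two-finger parallel gripper is mounted at the origin on a cart in front of the work surface, level with it; the furniture and walls round the work are solid. World frame = base frame: x ahead of the robot, y to its left, z up, the work surface at z = 0. Lengths are in mm, angles in rad, forces in N, time in s.
With the tool pointing down it reaches from about 350 to 875 mm from the base axis. Payload 4.2 kg.
Tool frame: the origin (TCP) lies at the very end of the fingers, on their centre line; the grasp point (between the pads) lies 19 mm behind it; z points along the fingers, y is the line along which they close (so a half turn about z gives the same grasp; the last joint's range is limited). The gripper opens to 85 mm and grips with 20 to 120 N. Pads are 22 mm wide; open, the fingers measure 114 mm over their backs; the gripper's body (76 mm by 85 mm) begins 54 mm behind the grasp point. The pads swing forward as they close: fully open they stand 13 mm farther back than shut.
Start: joints at [-0.92, 0.385, 0.008, 0, -1.194, -0.259], TCP at [238.671, -577.612, 231.312] pointing down, gripper open.
Joint ranges: [-3.14, 3.14], [-1.21, 2.06], [-1.07, 1.41], [-3.16, 2.05], [-2.99, -0.16], [-3.1, 3.1]. Speed limits (rad/s): [2.79, 2.79, 3.14, 3.14, 3.14, 3.14].

### API

Orientations are given as a unit quaternion [x, y, z, w].
In Python, from bench import arm, optics gives the robot as it stands. The module is installed in compiled form; this text tells all that it offers.
- The arm moves only by the tool step_arm, never from a script. Its argument "motion" is a list of rows, each an object with "dr": the turn, a rotation vector about the tool's x, y, z in units of 8 degrees (1.0 is 8 degrees), a list of three; "slide": the shift along the tool's x, y, z in mm, a list of three; "jaw": the finger opening in mm, from 0 to 85.4. A call has exactly 8 rows; each row is the pose to reach, as a shift and turn from the pose commanded when the call began, along the tool's axes at that moment; what a row does not reach only later rows make up. A row lasts 1/8 s, in which the tool goes at most 62.5 mm and 10.7 degrees, less where a joint would pass 70% of its speed; a pose out of reach is approached as far as the arm can. A call with a gripper value outside its range is refused whole. The fingers move at their own pace and stop on an object; the grip force is fixed at half the most. Time passes only in rows, so rows that repeat a pose let the fingers close, or fill a call up. It gives the time, the measured TCP pose, the force, the opening and the grip force at its end, in the units of the state.
- arm.read_state(): the state, without advancing time (a new reading comes with each control period).
- optics.get_image(name): name is "scene" or "top"; returns the picture (384x512x3 uint8, blue, green, red); there is no depth.
- optics.camera_info(name): a dict with "camera_matrix" (3x3 intrinsics, pixels), "view" (4x4, takes a point from world to camera coordinates). Camera axes: x right, y up, looking along -z (the intrinsics and any distortion apply to the point x, -y, -z); pixel columns grow to the right and rows downward; lengths in mm; the calibration is good to about 2 mm. A picture is of the moment at which its call begins. camera_info takes no time and is no camera call.
- arm.job_done(): hands the job in; it is judged then, once.
The state is a dict: "clock": time; "joints": joint angles; "joint_vel": joint speeds; "joint_efforts": joint torques, N m; "position": TCP position; "ee_rot": TCP orientation; "contact_force": force on the tool from outside, world axes, zero at the start; "wrist_torque": the same for the moment, N m; "gripper_width": finger opening in mm; "grasp_force": force on a finger pad.
Only numpy, scipy, OpenCV 4.12 (cv2) and the standard library are available. Lean on these libraries where they do the work, as an engineer would, in place of code of your own. Each camera call takes 0.05 s, during which the arm holds its last target. There are 200 camera calls.

### The job

Make a coffee without picking anything up: with the fingertips push the machine's half-open capsule holder fully home and gently slide the blue mug along the worktop, upright, in between the two foot rails until it rests against the machine's back plate under the spout. Only when both are in place, press the white start button on top of the machine fully down and let it come up again. Never lift, squeeze or tip the mug, and leave everything else where it stands.

Things in the scene. Friction and masses are not known exactly. Their poses are not given: they have to be found in the camera images.
- coffee_machine: Black capsule coffee machine, fixed on the oak worktop (which lies at z = -4.6 mm; the hob glass, y > -0.09, is level with z = 0). 142 mm wide, 265 mm high, reaching back to x = 207 mm. Origin on the worktop straight below the spout; x points into the machine, away from its front, y to the left as seen facing it, z up. Sizes below are in this frame, z above the worktop.
- holder (a joint): Grey capsule holder that slides into the front of the machine's head along the machine's x axis. Value = metres it still stands out, 0 = fully home, at most 0.045; it starts 28 to 42 mm out. It slides with about 2 N of friction, has no spring and stays where it is left.
- holder_front (a point): Middle of the front end of the holder's grip, the face to push on, towards the machine's +x. Grip 34 mm wide, 18 mm high, 25 mm long, its middle 222 mm above the worktop; behind it a flange 64 mm wide, 34 mm high. With the holder home this point is at x = -58 mm, 32 mm in front of the head.
- start (a joint): White round start button, 30 mm in diameter, on top of the machine's head in a steel ring. Value = metres pressed down, 0 = up, 0.006 = fully down; spring, about 1.5 N at first and 5 N fully down; comes up by itself.
- start_top (a point): Middle of the button's top face, straight above the spout axis, 281 mm above the worktop; press straight down. The steel ring round it (44 mm across) is 271 mm above the worktop.
- mug_base (a point): Blue banded mug, upright and empty. This point: middle of its underside, on the axis of its round body. Body 82 mm across, 94 mm high, straight sides; 0.18 to 0.32 kg. The handle points along this point's -y, reaches 75 mm from the axis, is up to 30 mm wide, begins 17 mm above the worktop (it clears the rails); at the start it points roughly to the machine's -y.
- bay (a point): Where the middle of the mug's underside belongs, below the spout (the machine's origin and axes). Bare worktop between two foot rails: 12 mm high, 24 mm wide, x = -42 to +55 mm, inner sides at y = +-47.5 mm, front ends rounded. The flat column with the steel back plate starts at x = +41 mm and is the stop; the mug is in place with its axis within 8 mm of here in x, 10 mm in y.
- spout (a point): Tip of the spout, 112 mm above the worktop, above the bay. It hangs under the machine's head, which overhangs the mug: x = -26 mm and back, y = +-67 mm, z = 145 to 265 mm. A gripper that follows the mug upright would meet the head; lean it back towards the robot.
- mug_harlequin: White mug with dark diamonds, 86 mm across, 101 mm high, bystander right of the machine; origin under it.
- jam: Jam jar with yellow lid, 71 mm across, 110 mm high, bystander; origin under it.
- spoon: Teaspoon lying on the worktop, 132 mm long along its x, 11 mm high, bystander; origin under its middle.
- capsule_a: Copper-coloured coffee capsule, 37 mm across, 28 mm high, bystander; origin under it.
- capsule_b: Brass-coloured coffee capsule, same size, bystander; origin under it.
- salt: Salt shaker, 44 mm across, 90 mm high, bystander beside the wooden pepper mill; origin under it.
- saucepan: Steel saucepan on the hob, 170 mm across, 100 mm high, bystander; origin under it.
- mug: The blue mug itself (see point mug_base); this origin lies on its underside, 17 mm from the round body's axis towards the handle, with the same axes as the point.
Things that resemble listed ones, but are neither listed nor needed, are in the scene too. Of the things that look like the mug, take the one that is farthest from the robot's base at the start.

How it is judged:
By the outcome, as a careful person would: the job done as asked, in the order asked, and still so for the second after the job is handed in, with the robot touching nothing.
It also fails if it takes over 64 s, if anything falls off the work surface, if the arm or the gripper's body presses on something with over 40 N, if the wrist force passes 120 N, or if a joint passes its speed limit or range.

## Working session

There is one attempt and no reset: what is moved stays moved. The work goes in short steps, Python scripts to look and compute and a tool call to move; the robot and the scene stay as the last step left them, time stands still between calls to the robot, and variables do not carry over. Pictures are saved under pics/ and viewed, at most 10 in all, crops included, and the job is handed in when it is done.

Besides the shell and the picture viewer there is one more tool, called after "Call:" by a JSON object that holds its "api" and its "payload", one argument or row to a line. step_arm: Moves the arm, as the interface text tells. Its arguments: {"type":"object","properties":{"motion":{"type":"array","items":{"type":"object","properties":{"dr":{"type":"array","items":{"type":"number"}},"slide":{"type":"array","items":{"type":"number"}},"jaw":{"type":"number"}}}}},"required":["motion"]}

```bash
mkdir -p pics
python3 - <<'E'
from bench import arm, optics
import cv2,numpy as np
for n in("scene","top"):
    cv2.imwrite(f"pics/{n}0.png",cv2.resize(optics.get_image(n),(800,600),interpolation=cv2.INTER_CUBIC))
    c=optics.camera_info(n);print(n,c);
s=arm.read_state();print(s)
E
```

```text
scene {'camera_matrix': array([[489.23537756,   0.        , 255.46974493],
       [  0.        , 489.23537756, 191.12643118],
       [  0.        ,   0.        ,   1.        ]]), 'view': array([[-8.94838680e-01, -4.46306781e-01,  8.60200839e-03,
         4.78351465e+02],
       [ 2.45852730e-01, -4.76664003e-01,  8.44007028e-01,
        -3.29227554e+02],
       [-3.72585792e-01,  7.57364962e-01,  5.36263127e-01,
        -1.30804190e+03],
       [ 0.00000000e+00,  0.00000000e+00,  0.00000000e+00,
         1.00000000e+00]])}
top {'camera_matrix': array([[369.80041689,   0.        , 250.52338689],
       [  0.        , 369.80041689, 188.84497976],
       [  0.        ,   0.        ,   1.        ]]), 'view': array([[ 5.77159504e-03, -9.99886220e-01, -1.39368162e-02,
        -6.80316036e+01],
       [ 9.85083467e-01,  3.28810653e-03,  1.72045782e-01,
        -5.81308115e+02],
       [-1.71980381e-01, -1.47219058e-02,  9.84990362e-01,
        -1.40029894e+03],
       [ 0.00000000e+00,  0.00000000e+00,  0.00000000e+00,
         1.00000000e+00]])}
{'clock': 0.1, 'joints': array([-9.20385912e-01,  3.85487055e-01,  6.78997596e-03, -4.00689448e-04,
       -1.19398231e+00, -2.58608079e-01]), 'joint_vel': array([ 0.00021391, -0.0017419 ,  0.00411323,  0.00154639,  0.00087234,
       -0.00058193]), 'joint_efforts': array([-3.33402859e-04, -3.93318701e+01,  1.88929439e+01,  4.19786900e+00,
       -2.59979177e-03,  5.25939569e-06]), 'position': array([ 238.48524973, -577.17013187,  230.34234427]), 'ee_rot': array([-1.94577974e-01,  9.80886584e-01,  9.27698271e-04, -2.46038740e-04]), 'contact_force': array([0.31927563, 0.17846413, 0.29707733]), 'wrist_torque': array([-0.02555553,  0.02873472, -0.0039046 ]), 'grasp_force': 0.0, 'gripper_width': 85.29338084828517}
```

View pics/scene0.png

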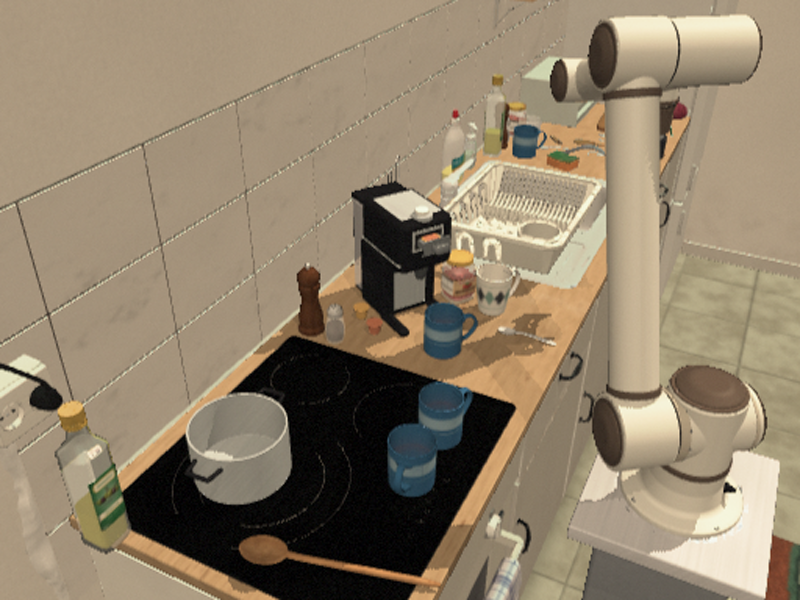

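View pics/top0.png

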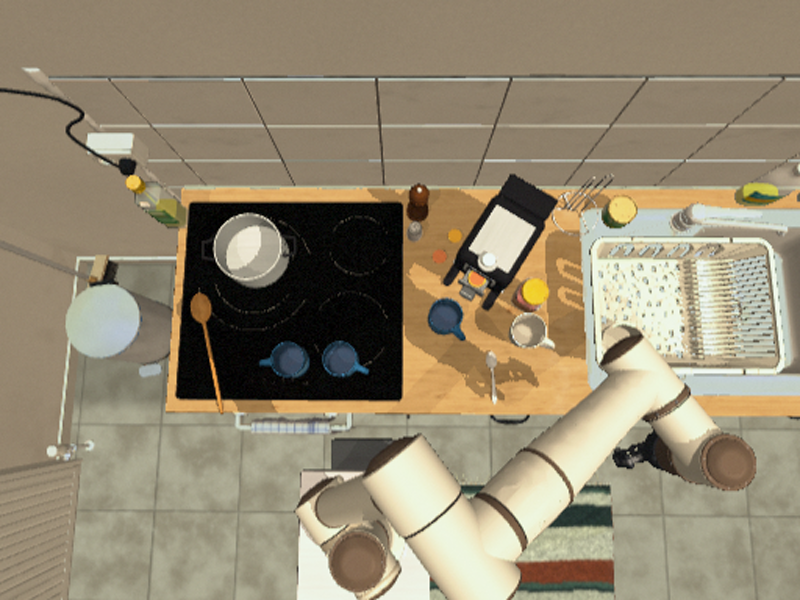

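The blue mugs are at top (445,317), (340,358) and (290,360), plus one behind the sink at scene (527,140). I'll check a close crop of the machine and its neighbouring mug from both cameras.

```bash
cat > h.py <<'E'
import numpy as np,cv2
from bench import arm, optics
C={n:optics.camera_info(n) for n in("scene","top")}
def proj(n,P):
    K,V=C[n]["camera_matrix"],C[n]["view"]
    p=np.atleast_2d(P)@V[:3,:3].T+V[:3,3]; p=p*[1,-1,-1]
    q=p@K.T; return q[:,:2]/q[:,2:]
def onplane(n,uv,z):
    K,V=C[n]["camera_matrix"],C[n]["view"]
    d=np.linalg.solve(K,np.array([uv[0],uv[1],1.]))*[1,-1,-1]
    d=V[:3,:3].T@d; o=-V[:3,:3].T@V[:3,3]
    return o+d*(z-o[2])/d[2]
def crop(n,u0,v0,w,h,s,im=None):
    im=optics.get_image(n) if im is None else im
    return cv2.resize(im[v0:v0+h,u0:u0+w],None,fx=s,fy=s,interpolation=cv2.INTER_CUBIC)
E
python3 - <<'E'
from h import *
a=crop("scene",215,110,130,140,4.28)[:600]; b=crop("top",250,105,110,160,3.75)[:600]
cv2.imwrite("pics/c1.png",a); cv2.imwrite("pics/c2.png",b);print(a.shape,b.shape)
for p in((445,317),(340,358),(290,360)): w=onplane("top",np.array(p)*.64,89);print(p,w,np.hypot(*w[:2]))
w=onplane("scene",np.array((527,140))*.64,45);print(w)
E
```

```text
(599, 556, 3) (600, 412, 3)
(445, 317) [ 521.30505019 -195.99553014   89.        ] 556.9319556142564
(340, 358) [421.1539319   56.55185338  89.        ] 424.9338142280423
(290, 360) [415.78717731 176.6089013   89.        ] 451.7407230202794
[  730.18440911 -1360.34779288    45.        ]
```

View pics/c1.png

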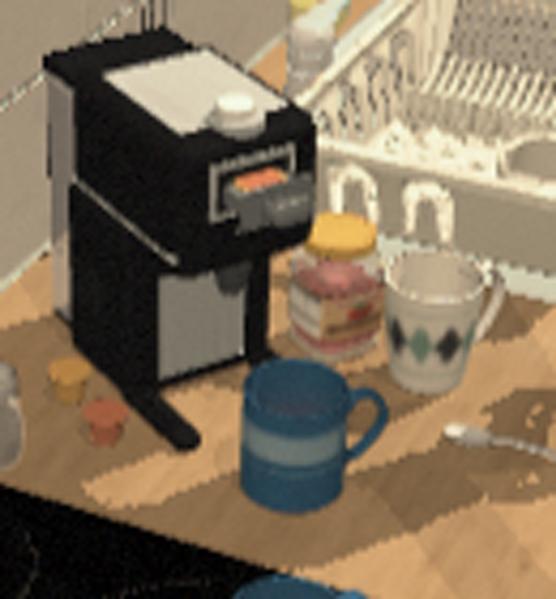

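View pics/c2.png

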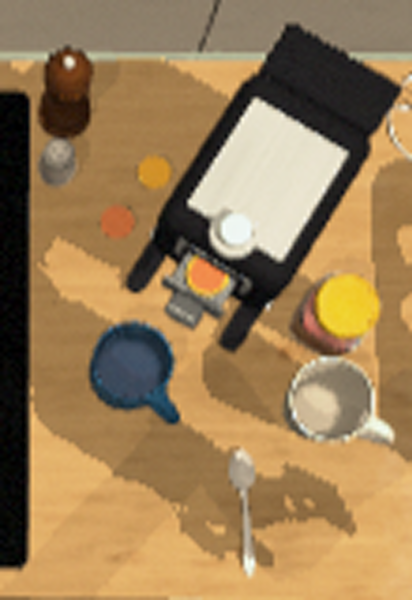

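Run:
```python
from h import *
from scipy.optimize import least_squares
T=lambda x,y:("top",(250+x/3.75-.4,105+y/3.75-.4)); S=lambda x,y:("scene",(215+x/4.28-.4,110+y/4.28-.4))
obs=[((0,0,281),T(235,229)),((0,0,281),S(237,103)),((-42,59.5,12),T(133,288)),((-42,-59.5,12),T(229,347)),((-40,62,8),S(187,443)),
((207,71,265),T(291,25)),((207,-71,265),T(400,85)),((207,71,265),S(45,58))]
def w(p,m):
    c,s=np.cos(p[2]),np.sin(p[2]);m=np.array(m,float)
    return np.array([p[0]+c*m[0]-s*m[1],p[1]+s*m[0]+c*m[1],m[2]-4.6])
f=lambda p:np.concatenate([proj(o[0],w(p,m))[0]-o[1] for m,o in obs])
r=least_squares(f,[600,-270,-.5],loss="soft_l1",x_scale=[100,100,.5]);print(r.x,np.degrees(r.x[2]));print(f(r.x).reshape(-1,2).round(1))
p=r.x; c,s=np.cos(p[2]),np.sin(p[2]); R=np.array([[c,-s],[s,c]])
# holder grip front top edge
for o,z in((T(179,321),231),(S(292,207),222)):
    q=onplane(*o,z-4.6);print("holder",q,R.T@(q[:2]-p[:2]))
# mug rim & base
def mug(a): return None
im=optics.get_image("top");hsv=cv2.cvtColor(im,cv2.COLOR_BGR2HSV)
for n,roi in(("top",(265,185,35,40)),("scene",None)):
    pass
for o,z in((T(131,364),94),(S(297,385),94)):
    q=onplane(*o,z-4.6);print("mug",q,R.T@(q[:2]-p[:2]))
q=onplane(*T(172,413),60);print("handle",q,R.T@(q[:2]-p[:2]))
for n,o,z in(("jam",T(347,305),110),("harl",T(331,400),101),("spoon bowl",T(241,465),5),("spoonend",T(250,570),5),("capA",T(117,221),28),("capB",T(154,171),28)):
    q=onplane(*o,z-4.6);print(n,q.round(),(R.T@(q[:2]-p[:2])).round())
```

```text
[ 6.21498784e+02 -2.75737722e+02 -5.79788569e-01] -33.21943803853261
[[ 0.6 -0.1]
 [ 0.1 -0.1]
 [-0.4  0.3]
 [-0.9  0.6]
 [ 0.6  0.3]
 [-0.9 -4.2]
 [ 5.5  1.3]
 [-3.1 -3.5]]
holder [ 546.61610779 -228.55594086  226.4       ] [-88.49363784  -1.55299143]
holder [ 558.77515179 -242.72315109  217.4       ] [-70.56017842  -6.74367828]
mug [ 525.87858379 -195.00291905   89.4       ] [-124.22412928   15.15575345]
mug [ 530.5844786  -200.56389765   89.4       ] [-117.24071302   13.081669  ]
handle [ 479.50340373 -238.72384355   60.        ] [-139.06822744  -46.82673855]
jam [ 584. -411.  105.] [  43. -133.]
harl [ 489. -393.   96.] [ -46. -171.]
spoon bowl [ 431. -317.    0.] [-137. -139.]
spoonend [ 321. -324.    0.] [-225. -205.]
capA [ 690. -187.   23.] [  9. 112.]
capB [ 746. -227.   23.] [ 78. 109.]
```

The mug at top (445,317), scene (445,330), is the farthest one the arm can reach. It has the band, and its handle points to the machine's -y. The sink mug is 1.5 m away, far out of reach. Next I'll overlay the fitted model to check it.

```bash
cat >> h.py <<'E'
def setm(p):
    c,s=np.cos(p[2]),np.sin(p[2])
    return np.array([[c,-s,0],[s,c,0],[0,0,1]]),np.array([p[0],p[1],-4.6])
def overlay(fn,p,mug,q,pics=("scene","top")):
    R,t=setm(p); out=[]
    th=np.linspace(0,2*np.pi,40); circ=lambda x,y,z,r:np.c_[x+r*np.cos(th),y+r*np.sin(th),z+0*th]
    rect=lambda x0,x1,y,z:np.array([(x0,-y,z),(x1,-y,z),(x1,y,z),(x0,y,z),(x0,-y,z)],float)
    ls=[rect(-26,207,67,265),rect(-26,207,67,145)[3:5],circ(0,0,281,15),circ(0,0,271,22),circ(*mug,94,41),circ(*mug,0,41),
     np.array([(-58-q,-17,213),(-58-q,17,213),(-58-q,17,231),(-58-q,-17,231),(-58-q,-17,213)],float)]
    for s in(1,-1): ls.append(np.array([(41,s*47.5,12),(-42,s*47.5,12),(-42,s*71.5,12),(55,s*71.5,12)],float))
    for n,(u,v,w,h,k) in dict(scene=(215,105,130,140,4),top=(250,105,100,140,4)).items():
        if n not in pics: continue
        im=crop(n,u,v,w,h,k)
        for l in ls:
            a=(proj(n,l@R.T+t)+.5-[u,v])*k
            cv2.polylines(im,[a.round().astype(int)],False,(0,255,0),1)
        out.append(im)
    im=np.hstack(out); im=cv2.resize(im,None,fx=min(1,800/im.shape[1]),fy=min(1,800/im.shape[1])); cv2.imwrite(fn,im)
E
python3 - <<'E'
from h import *
p=(621.5,-275.7,-.580)
R,t=setm(p)
T=lambda x,y:(250+x/3.75-.4,105+y/3.75-.4)
for a,b in(((188,208),(255,98)),((283,262),(348,153)),((188,208),(283,262)),((255,98),(348,153))):
    A,B=onplane("top",T(*a),262),onplane("top",T(*b),262);d=B-A;print(np.degrees(np.arctan2(d[1],d[0])), R.T@(A-t))
overlay("pics/o1.png",p,(-120,14),30)
E
```

```text
-31.260063495692066 [ -4.01500893  46.90164866 266.6       ]
-31.367164531708482 [  0.57722425 -50.42710522 266.6       ]
-120.53018607855478 [ -4.01500893  46.90164866 266.6       ]
-122.11648415889773 [117.01094993  51.06767125 266.6       ]
```

View pics/o1.png

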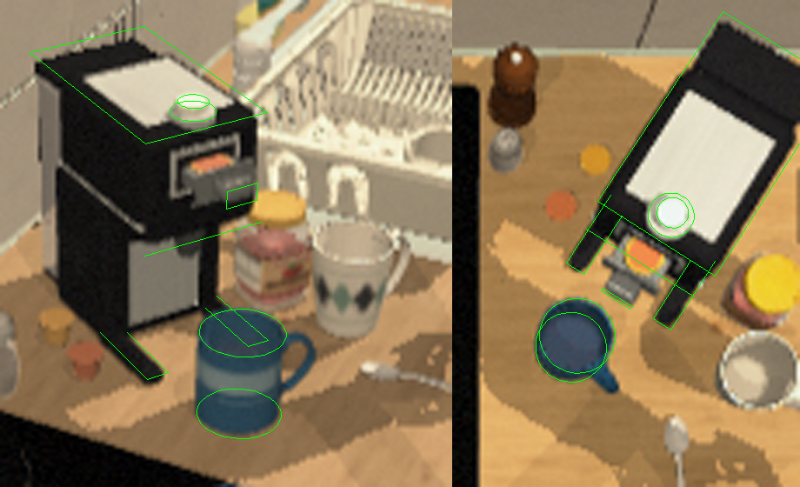

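```bash
cat >> h.py <<'E'
from scipy.spatial.transform import Rotation as Ro
P=(621.5,-275.7,-.553)
def go(m,a,jaw=None,tilt=0):
    "machine-frame TCP target (z above worktop), lean a deg -> slide, dr"
    R,t=setm(P); s=arm.read_state(); Rt=Ro.from_quat(s["ee_rot"]); a=np.radians(a)
    z=np.array([np.sin(a),0,-np.cos(a)]); y=np.array([0,1.,0]); x=np.cross(y,z)
    G=Ro.from_matrix(R@np.c_[x,y,z]); d=Rt.inv()*G
    w=R@np.array(m,float)+t
    print("now m",(R.T@(s["position"]-t)).round(1),"F",(R.T@s["contact_force"]).round(1),"t",s["clock"],"w",round(s["gripper_width"],1),"lean",np.degrees(np.arccos(-Rt.as_matrix()[2,2])).round(1))
    print("slide",Rt.inv().apply(w-s["position"]).round(1).tolist(),"dr",(np.degrees(d.as_rotvec())/8).round(2).tolist(), "j",s["joints"].round(2).tolist())
E
python3 - <<'E'
from h import *
from scipy.optimize import least_squares
T=lambda x,y:("top",(250+x/3.75-.4,105+y/3.75-.4)); S=lambda x,y:("scene",(215+x/4.28-.4,110+y/4.28-.4))
obs=[((0,0,281),T(235,229)),((0,0,281),S(237,103)),((-42,59.5,12),T(133,288)),((-42,-59.5,12),T(229,347)),((-40,62,8),S(187,443))]
def f(p):
    R,t=setm(p); return np.r_[np.concatenate([proj(o[0],R@np.array(m,float)+t)[0]-o[1] for m,o in obs]),(p[2]+.55)/.02]
r=least_squares(f,[621,-275,-.56],x_scale=[100,100,.5]);print(r.x,f(r.x).round(1))
R,t=setm(r.x);print("mug",R.T@(np.array([526.5,-196.5,0])-t))
go((-190,0,250),45)
E
```

```text
[ 6.23106518e+02 -2.75877260e+02 -5.54965112e-01] [ 0.6 -0.6 -0.4 -0.2 -0.3  0.3 -0.5  0.   0.7  0.3 -0.2]
mug [-123.93266001   16.56093427    4.6       ]
now m [-167.3 -457.9  235.7] F [ 0.4 -0.2 -0.4] t 0.35 w 85.0 lean 0.0
slide [-357.8, 286.7, -14.2] dr [2.66, -5.19, 6.4] j [-0.92, 0.38, 0.01, -0.0, -1.19, -0.26]
```

Call:
{"api": "step_arm", "payload": {
  "motion": [
    {"dr":[0.35,-0.65,0.8],"slide":[-45,36,2],"jaw":0},
    {"dr":[0.7,-1.3,1.6],"slide":[-90,72,4],"jaw":0},
    {"dr":[1.0,-1.95,2.4],"slide":[-135,108,4],"jaw":0},
    {"dr":[1.35,-2.6,3.2],"slide":[-180,144,4],"jaw":0},
    {"dr":[1.7,-3.25,4.0],"slide":[-225,180,2],"jaw":0},
    {"dr":[2.0,-3.9,4.8],"slide":[-270,216,0],"jaw":0},
    {"dr":[2.35,-4.55,5.6],"slide":[-315,252,0],"jaw":0},
    {"dr":[2.66,-5.19,6.4],"slide":[-358,287,0],"jaw":0}
  ]
}}

```text
clock: 1.35
position: [387.0, -323.5, 249.9]
ee_rot: [0.164, 0.941, -0.119, 0.271]
contact_force: [-0.1, -1.6, 0.9]
gripper_width: -0.0
grasp_force: 0.0
```

```bash
sed -i 's/^P=.*/P=(623.1,-275.9,-.555)/' h.py
python3 - <<'E'
from h import *
go((-130,0,218),45)
E
```

```text
now m [-175.6 -164.9  254.5] F [ 0.7 -1.5  0.9] t 1.35 w -0.0 lean 34.4
slide [-52.0, 158.4, 53.0] dr [0.02, -1.34, 1.54] j [-0.34, -0.1, -0.85, 0.55, -0.27, -2.07]
```

Run:
```python
from h import *
go((-125,0,218),30)
```

```text
now m [-175.6 -164.9  254.5] F [ 0.7 -1.5  0.9] t 1.35 w -0.0 lean 34.4
slide [-56.0, 157.6, 55.8] dr [-0.18, 0.53, 1.53] j [-0.34, -0.1, -0.85, 0.55, -0.27, -2.07]
```

Call:
{"api": "step_arm", "payload": {
  "motion": [
    {"dr":[-0.05,0.3,0.4],"slide":[-10,40,5],"jaw":0},
    {"dr":[-0.1,0.5,0.8],"slide":[-20,80,15],"jaw":0},
    {"dr":[-0.15,0.53,1.2],"slide":[-35,120,30],"jaw":0},
    {"dr":[-0.18,0.53,1.53],"slide":[-56,157.6,55],"jaw":0},
    {"dr":[-0.18,0.53,1.53],"slide":[-56,157.6,55],"jaw":0},
    {"dr":[-0.18,0.53,1.53],"slide":[-56,157.6,55],"jaw":0},
    {"dr":[-0.18,0.53,1.53],"slide":[-56,157.6,55],"jaw":0},
    {"dr":[-0.18,0.53,1.53],"slide":[-56,157.6,55],"jaw":0}
  ]
}}

```text
clock: 2.35
position: [515.7, -211.3, 214.3]
ee_rot: [0.265, 0.929, -0.071, 0.249]
contact_force: [-0.1, -0.1, -0.4]
gripper_width: 0.1
grasp_force: 0.0
```

Run:
```python
from h import *
go((-65,0,218),30)
overlay("pics/o2.png",P,(-124,16),30)
```

```text
now m [-125.3   -1.7  218.9] F [-0.1 -0.2 -0.4] t 2.35 w 0.1 lean 30.0
slide [-51.8, 1.8, 31.0] dr [-0.01, -0.0, -0.0] j [-0.07, 0.07, -0.82, 0.86, -0.31, -2.83]
```

View pics/o2.png

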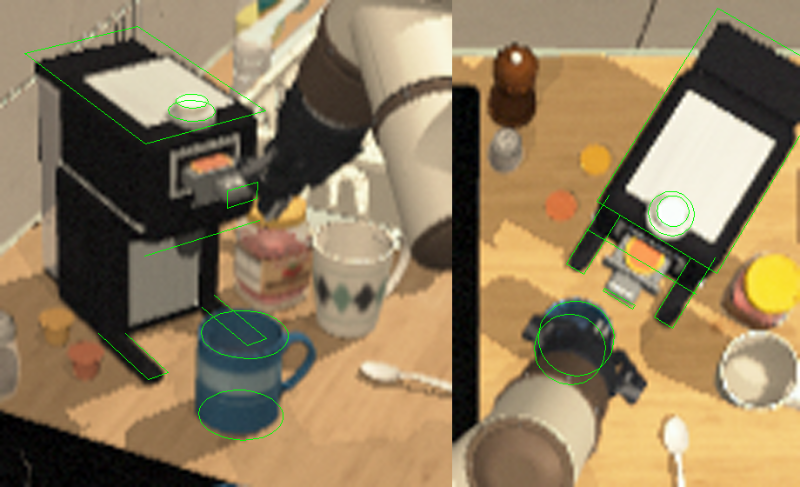

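Call:
{"api": "step_arm", "payload": {
  "motion": [
    {"dr":[0,0,0],"slide":[-8.6,1,5.2],"jaw":0},
    {"dr":[0,0,0],"slide":[-15,1.5,9],"jaw":0},
    {"dr":[0,0,0],"slide":[-21,1.8,12.6],"jaw":0},
    {"dr":[0,0,0],"slide":[-27,1.8,16.2],"jaw":0},
    {"dr":[0,0,0],"slide":[-33,1.8,19.8],"jaw":0},
    {"dr":[0,0,0],"slide":[-39,1.8,23.3],"jaw":0},
    {"dr":[0,0,0],"slide":[-44,1.8,26.3],"jaw":0},
    {"dr":[0,0,0],"slide":[-48,1.8,28.7],"jaw":0}
  ]
}}

```text
clock: 3.45
position: [564.8, -239.2, 212.8]
ee_rot: [0.265, 0.929, -0.071, 0.248]
contact_force: [-1.8, 1.6, 1.9]
gripper_width: 0.0
grasp_force: 1.2
```

Run:
```python
from h import *
go((-58,0,218),30)
```

```text
now m [-68.9   0.5 217.4] F [-2.3  0.4  1.9] t 3.45 w 0.0 lean 29.9
slide [-9.8, -0.5, 4.9] dr [-0.01, -0.01, 0.0] j [-0.1, 0.17, -0.69, 0.77, -0.32, -2.71]
```

Call:
{"api": "step_arm", "payload": {
  "motion": [
    {"dr":[0,0,0],"slide":[-1,0,0.6],"jaw":0},
    {"dr":[0,0,0],"slide":[-1.8,0,1],"jaw":0},
    {"dr":[0,0,0],"slide":[-2.6,0,1.5],"jaw":0},
    {"dr":[0,0,0],"slide":[-3.4,0,2],"jaw":0},
    {"dr":[0,0,0],"slide":[-4.0,0,2.3],"jaw":0},
    {"dr":[0,0,0],"slide":[-4.5,0,2.6],"jaw":0},
    {"dr":[0,0,0],"slide":[-5.0,0,2.9],"jaw":0},
    {"dr":[0,0,0],"slide":[-5.0,0,2.9],"jaw":0}
  ]
}}

```text
clock: 4.45
position: [566.6, -240.6, 212.5]
ee_rot: [0.264, 0.93, -0.072, 0.247]
contact_force: [-19.3, 16.0, 12.5]
gripper_width: -0.1
grasp_force: 12.4
```

Run:
```python
from h import *
go((-140,5,232),25); go((-215,15,180),20)
```

```text
now m [-66.6   0.3 217.1] F [-24.9   3.4  12.5] t 4.45 w -0.1 lean 29.8
slide [56.2, 4.8, -49.5] dr [-0.01, 0.6, 0.02] j [-0.1, 0.17, -0.69, 0.76, -0.32, -2.7]
now m [-66.6   0.3 217.1] F [-24.9   3.4  12.5] t 4.45 w -0.1 lean 29.8
slide [147.2, 15.0, -41.7] dr [-0.01, 1.23, 0.01] j [-0.1, 0.17, -0.69, 0.76, -0.32, -2.7]
```

Call:
{"api": "step_arm", "payload": {
  "motion": [
    {"dr":[0,0,0],"slide":[12,0,-7],"jaw":0},
    {"dr":[0,0.2,0],"slide":[30,2,-22],"jaw":0},
    {"dr":[0,0.6,0],"slide":[59,5,-51],"jaw":20},
    {"dr":[0,0.8,0],"slide":[85,8,-49],"jaw":40},
    {"dr":[0,1.0,0],"slide":[110,11,-47],"jaw":40},
    {"dr":[0,1.2,0],"slide":[130,13,-45],"jaw":40},
    {"dr":[0,1.23,0],"slide":[150,15,-43],"jaw":40},
    {"dr":[0,1.23,0],"slide":[150,15,-43],"jaw":40}
  ]
}}

```text
clock: 5.45
position: [447.2, -149.3, 173.8]
ee_rot: [0.269, 0.947, -0.049, 0.166]
contact_force: [0.5, -0.5, -0.4]
gripper_width: 40.3
grasp_force: 0.0
```

Run:
```python
from h import *
go((-215,15,45),20)
overlay("pics/o3.png",P,(-124,16),0)
```

```text
now m [-216.2   14.9  178.4] F [ 0.7 -0.2 -0.4] t 5.45 w 40.3 lean 19.9
slide [44.3, 0.6, 125.8] dr [-0.02, -0.01, 0.01] j [0.13, 0.03, -0.84, 0.49, -0.49, -2.66]
```

View pics/o3.png

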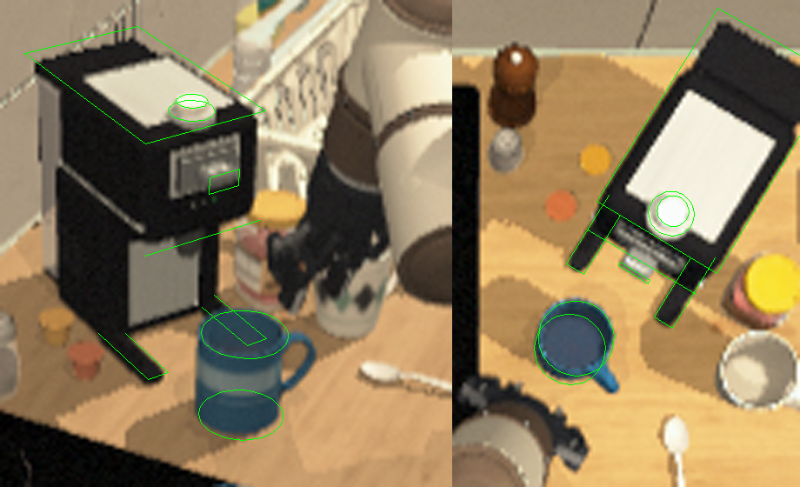

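Call:
{"api": "step_arm", "payload": {
  "motion": [
    {"dr":[0,0.1,0],"slide":[6,0,18],"jaw":40},
    {"dr":[0,0.2,0],"slide":[13,0,36],"jaw":40},
    {"dr":[0,0.3,0],"slide":[19,0,54],"jaw":40},
    {"dr":[0,0.4,0],"slide":[25,0,72],"jaw":40},
    {"dr":[0,0.5,0],"slide":[32,0,90],"jaw":40},
    {"dr":[0,0.6,0],"slide":[38,0,108],"jaw":40},
    {"dr":[0,0.6,0],"slide":[44,0,125],"jaw":40},
    {"dr":[0,0.6,0],"slide":[44,0,125],"jaw":40}
  ]
}}

```text
clock: 6.55
position: [454.5, -150.7, 55.9]
ee_rot: [0.272, 0.954, -0.036, 0.119]
contact_force: [0.5, 0.6, 0.2]
gripper_width: 40.4
grasp_force: 0.0
```

Run:
```python
from h import *
go((-180,15,45),18);go((-124,9,45),24)
```

```text
now m [-209.3   17.6   60.5] F [0.1 0.7 0.2] t 6.55 w 40.4 lean 14.3
slide [-24.5, -2.5, 22.3] dr [-0.04, -0.46, -0.0] j [-0.04, 0.26, -1.0, 0.92, -0.16, -2.99]
now m [-209.3   17.6   60.5] F [0.1 0.7 0.2] t 6.55 w 40.4 lean 14.3
slide [-78.8, -8.4, 36.1] dr [-0.04, -1.21, 0.0] j [-0.04, 0.26, -1.0, 0.92, -0.16, -2.99]
```

The wrist is at its joint limits in this branch. A half turn about tool z is the same finger arrangement and moves j6 back to mid-range.

Call:
{"api": "step_arm", "payload": {
  "motion": [
    {"dr":[0,0,-1.3],"slide":[-2,0,-15],"jaw":40},
    {"dr":[0,0,-2.6],"slide":[-4,0,-30],"jaw":40},
    {"dr":[0,0,-3.9],"slide":[-6,0,-45],"jaw":40},
    {"dr":[0,0,-5.2],"slide":[-6,0,-50],"jaw":40},
    {"dr":[0,0,-6.5],"slide":[-6,0,-50],"jaw":40},
    {"dr":[0,0,-7.8],"slide":[-6,0,-50],"jaw":40},
    {"dr":[0,0,-9.1],"slide":[-6,0,-50],"jaw":40},
    {"dr":[0,0,-10.4],"slide":[-6,0,-50],"jaw":40}
  ]
}}

```text
clock: 7.55
position: [448.6, -146.1, 106.7]
ee_rot: [-0.407, 0.905, -0.105, 0.069]
contact_force: [0.1, 0.4, -0.2]
gripper_width: 40.2
grasp_force: 0.0
```

Call:
{"api": "step_arm", "payload": {
  "motion": [
    {"dr":[0,0,-1.3],"slide":[0,0,0],"jaw":40},
    {"dr":[0,0,-2.6],"slide":[0,0,0],"jaw":40},
    {"dr":[0,0,-3.9],"slide":[0,0,0],"jaw":40},
    {"dr":[0,0,-5.2],"slide":[0,0,0],"jaw":40},
    {"dr":[0,0,-6.5],"slide":[0,0,0],"jaw":40},
    {"dr":[0,0,-7.8],"slide":[0,0,0],"jaw":40},
    {"dr":[0,0,-9.1],"slide":[0,0,0],"jaw":40},
    {"dr":[0,0,-10.4],"slide":[0,0,0],"jaw":40}
  ]
}}

```text
clock: 8.55
position: [448.6, -146.1, 106.7]
ee_rot: [0.905, -0.407, 0.124, 0.018]
contact_force: [-0.1, -0.7, 0.2]
gripper_width: 40.2
grasp_force: 0.0
```

```bash
sed -i 's/def go(m,a,jaw=None,tilt=0)/def go(m,a,az=0)/; s/y=np.array(\[0,1.,0\]); x=np.cross(y,z)/y=np.array([0,-1.,0]); x=np.cross(y,z)/; s/G=Ro.from_matrix(R@np/G=Ro.from_euler("z",az,degrees=True)*Ro.from_matrix(R@np/' h.py
python3 - <<'E'
from h import *
go((-212,15,105),20);go((-205,15,60),20)
E
```

```text
now m [-216.7   18.4  111.3] F [ 0.2 -0.7  0.2] t 8.55 w 40.2 lean 14.4
slide [3.9, 2.3, 7.3] dr [0.13, 0.7, -2.07] j [0.11, 0.17, -0.84, 0.41, -0.4, 0.25]
now m [-216.7   18.4  111.3] F [ 0.2 -0.7  0.2] t 8.55 w 40.2 lean 14.4
slide [-0.4, 3.5, 52.6] dr [0.13, 0.7, -2.07] j [0.11, 0.17, -0.84, 0.41, -0.4, 0.25]
```

Call:
{"api": "step_arm", "payload": {
  "motion": [
    {"dr":[0.13,0.2,-1.0],"slide":[0,1,7],"jaw":40},
    {"dr":[0.13,0.4,-2.07],"slide":[0,2,14],"jaw":40},
    {"dr":[0.13,0.6,-2.07],"slide":[0,3,22],"jaw":40},
    {"dr":[0.13,0.8,-2.07],"slide":[0,3.5,30],"jaw":40},
    {"dr":[0.13,0.95,-2.07],"slide":[0,3.5,38],"jaw":40},
    {"dr":[0.13,0.95,-2.07],"slide":[0,3.5,46],"jaw":40},
    {"dr":[0.13,0.95,-2.07],"slide":[0,3.5,52],"jaw":40},
    {"dr":[0.13,0.95,-2.07],"slide":[0,3.5,52],"jaw":40}
  ]
}}

```text
clock: 9.55
position: [461.2, -145.5, 84.6]
ee_rot: [0.944, -0.276, 0.164, 0.072]
contact_force: [-0.5, -1.0, -0.2]
gripper_width: 40.2
grasp_force: 0.0
```

Run:
```python
from h import *
go((-180,15,55),25);go((-150,11,55),30)
```

```text
now m [-206.3   25.5   89.2] F [ 0.1 -1.1 -0.2] t 9.55 w 40.2 lean 20.7
slide [12.7, 8.3, 41.7] dr [0.36, 0.57, -0.03] j [-0.23, 0.19, -1.07, 1.64, -0.16, -0.38]
now m [-206.3   25.5   89.2] F [ 0.1 -1.1 -0.2] t 9.55 w 40.2 lean 20.7
slide [40.9, 11.6, 52.4] dr [0.37, 1.19, -0.01] j [-0.23, 0.19, -1.07, 1.64, -0.16, -0.38]
```

Run:
```python
from h import *
go((-205,15,70),32)
```

```text
now m [-206.3   25.5   89.2] F [ 0.1 -1.1 -0.2] t 9.55 w 40.2 lean 20.7
slide [-5.4, 9.6, 18.9] dr [0.37, 1.44, -0.0] j [-0.23, 0.19, -1.07, 1.64, -0.16, -0.38]
```

Call:
{"api": "step_arm", "payload": {
  "motion": [
    {"dr":[0.1,0.3,0],"slide":[-1,2,3],"jaw":40},
    {"dr":[0.2,0.6,0],"slide":[-2,4,6],"jaw":40},
    {"dr":[0.3,0.9,0],"slide":[-4,6,10],"jaw":40},
    {"dr":[0.37,1.2,0],"slide":[-5,8,14],"jaw":40},
    {"dr":[0.37,1.44,0],"slide":[-5.4,9.6,19],"jaw":40},
    {"dr":[0.37,1.44,0],"slide":[-5.4,9.6,19],"jaw":40},
    {"dr":[0.37,1.44,0],"slide":[-5.4,9.6,19],"jaw":40},
    {"dr":[0.37,1.44,0],"slide":[-5.4,9.6,19],"jaw":40}
  ]
}}

```text
clock: 10.55
position: [467.8, -138.4, 123.0]
ee_rot: [0.932, -0.272, 0.224, 0.088]
contact_force: [0.9, -0.2, 0.7]
gripper_width: 40.1
grasp_force: 0.0
```

Run:
```python
from h import *
go((-205,15,55),32)
```

```text
now m [-204.4   35.   127.6] F [0.9 0.3 0.7] t 10.55 w 40.1 lean 27.8
slide [-34.3, 16.9, 64.9] dr [0.35, 0.54, 0.0] j [-0.35, 0.11, -1.07, 2.05, -0.16, -0.67]
```

```bash
cat > kin.py <<'E'
import numpy as np
from scipy.spatial.transform import Rotation as Ro
from scipy.optimize import least_squares
LIM=np.array([[-3.14,3.14],[-1.21,2.06],[-1.07,1.41],[-3.16,2.05],[-2.99,-.16],[-3.1,3.1]])
def fk(j,k,s4=1):
    o1,d,h,a,L1,e,L2,Lt,o6,g,k3=k
    R1=Ro.from_euler("z",j[0]+o1)
    U=R1*Ro.from_euler("y",j[1]+g)               # upper arm along z at j2=0
    F=R1*Ro.from_euler("y",j[1]-j[2]+k3)            # forearm along x
    W=F*Ro.from_euler("x",s4*j[3])*Ro.from_euler("y",-j[4])
    T=W*Ro.from_euler("y",np.pi/2)*Ro.from_euler("z",-j[5]+o6)
    p=R1.apply([a,d,0])+[0,0,h]+U.apply([0,0,L1])+F.apply([L2,0,e])+W.apply([Lt,0,0])
    return p,T
E
python3 - <<'E'
from kin import *
from bench import arm
D=[([-.9204,.3855,.0068,-.0004,-1.194,-.2586],(238.5,-577.2,230.3),(-.1946,.9809,.0009,-.0002)),
([-.34,-.1,-.85,.55,-.27,-2.07],(387,-323.5,249.9),(.164,.941,-.119,.271)),
([-.07,.07,-.82,.86,-.31,-2.83],(515.7,-211.3,214.3),(.265,.929,-.071,.249)),
([-.1,.17,-.69,.77,-.32,-2.71],(564.8,-239.2,212.8),(.265,.929,-.071,.248)),
([.13,.03,-.84,.49,-.49,-2.66],(447.2,-149.3,173.8),(.269,.947,-.049,.166)),
([-.04,.26,-1.0,.92,-.16,-2.99],(454.5,-150.7,55.9),(.272,.954,-.036,.119)),
([.11,.17,-.84,.41,-.4,.25],(448.6,-146.1,106.7),(.905,-.407,.124,.018)),
([-.23,.19,-1.07,1.64,-.16,-.38],(461.2,-145.5,84.6),(.944,-.276,.164,.072))]
s=arm.read_state();D.append((s["joints"],s["position"],s["ee_rot"]))
best=None
for s4 in(1,-1):
  for o6 in(0,1.57,3.14,-1.57):
   for o1 in (0,-.26):
    def f(k):
        r=[]
        for j,p,q in D:
            P,T=fk(j,k,s4); r+=list((P-p)/5)+list((T.inv()*Ro.from_quat(q)).as_rotvec()/.01)
        return np.array(r+list((k[[1,3,5]])/200)+list(k[9:]/.1))
    r=least_squares(f,[o1,0,300,0,450,0,350,250,o6,0,0],x_scale=[.1,50,100,50,100,50,100,100,.5,.1,.1])
    if best is None or r.cost<best[0]: best=(r.cost,s4,r.x,r.fun)
print(best[0],best[1],best[2].round(3));F=best[3][:54].reshape(-1,6);print((F*[5,5,5,.01,.01,.01]).round(3))
np.save("k.npy",np.r_[best[2],best[1]])
E
```

```text
1075.658947215373 -1 [-2.80000e-02 -6.43320e+01  8.04390e+01  3.29390e+01  6.30272e+02
  7.09030e+01  2.94560e+02  3.75518e+02 -1.59600e+00  5.50000e-02
 -7.00000e-03]
[[ 6.10760e+01  4.92260e+01  3.77200e+00 -7.00000e-03  2.00000e-03
  -3.00000e-03]
 [ 1.69910e+01  4.25010e+01  5.29400e+00 -1.80000e-02  5.00000e-03
  -2.00000e-03]
 [-1.06630e+01  9.59200e+00 -1.49260e+01 -8.00000e-03  7.00000e-03
   4.00000e-03]
 [ 2.68000e+00  1.81860e+01 -1.75750e+01 -1.10000e-02  6.00000e-03
   6.00000e-03]
 [-5.85500e+00  4.60500e+01  3.73400e+00 -1.50000e-02 -2.00000e-03
   4.00000e-03]
 [ 5.57600e+00  7.01600e+00  2.63000e+00 -7.00000e-03  4.00000e-03
  -6.00000e-03]
 [ 2.43370e+01  6.17730e+01  1.41400e+01  6.00000e-03 -2.00000e-03
  -2.00000e-03]
 [-4.35250e+01 -9.31420e+01 -1.27500e+00  9.00000e-03 -3.00000e-03
   1.00000e-03]
 [-6.05790e+01 -1.51458e+02  4.20600e+00  1.20000e-02 -5.00000e-03
  -1.00000e-03]]
```

```bash
cat > kin.py <<'E'
import numpy as np
from scipy.spatial.transform import Rotation as Ro
from scipy.optimize import least_squares
LIM=np.array([[-3.14,3.14],[-1.21,2.06],[-1.07,1.41],[-3.16,2.05],[-2.99,-.16],[-3.1,3.1]])
def fk(j,k,s4=-1):
    o1,d,h,a,L1,e,L2,Lt,o6,g,k3,wy,wz,vz=k[:14]
    R1=Ro.from_euler("z",j[0]+o1)
    U=R1*Ro.from_euler("y",j[1]+g)
    F=R1*Ro.from_euler("y",j[1]-j[2]+k3)
    V=F*Ro.from_euler("x",s4*j[3])
    W=V*Ro.from_euler("y",-j[4])
    T=W*Ro.from_euler("y",np.pi/2)*Ro.from_euler("z",-j[5]+o6)
    p=R1.apply([a,d,0])+[0,0,h]+U.apply([0,0,L1])+F.apply([L2,0,e])+V.apply([0,wy,wz])+W.apply([Lt,0,vz])
    return p,T
E
python3 - <<'E'
from kin import *
from bench import arm
D=[([-.9204,.3855,.0068,-.0004,-1.194,-.2586],(238.5,-577.2,230.3),(-.1946,.9809,.0009,-.0002)),
([-.34,-.1,-.85,.55,-.27,-2.07],(387,-323.5,249.9),(.164,.941,-.119,.271)),
([-.07,.07,-.82,.86,-.31,-2.83],(515.7,-211.3,214.3),(.265,.929,-.071,.249)),
([-.1,.17,-.69,.77,-.32,-2.71],(564.8,-239.2,212.8),(.265,.929,-.071,.248)),
([.13,.03,-.84,.49,-.49,-2.66],(447.2,-149.3,173.8),(.269,.947,-.049,.166)),
([-.04,.26,-1.0,.92,-.16,-2.99],(454.5,-150.7,55.9),(.272,.954,-.036,.119)),
([.11,.17,-.84,.41,-.4,.25],(448.6,-146.1,106.7),(.905,-.407,.124,.018)),
([-.23,.19,-1.07,1.64,-.16,-.38],(461.2,-145.5,84.6),(.944,-.276,.164,.072))]
s=arm.read_state();D.append((s["joints"],s["position"],s["ee_rot"]))
best=None
for L1,L2 in((600,300),(450,400),(350,350),(400,550)):
    def f(k):
        r=[]
        for j,p,q in D:
            P,T=fk(j,k); r+=list((P-p)/5)+list((T.inv()*Ro.from_quat(q)).as_rotvec()/.01)
        return np.array(r+list((k[[1,3,5,12,13]])/100)+list(k[9:11]/.03))
    r=least_squares(f,[0,0,200,0,L1,0,L2,250,-1.57,0,0,-100,0,0],x_scale=[.1,50,100,50,100,50,100,100,.5,.1,.1,50,50,50])
    print(r.cost)
    if best is None or r.cost<best[0]: best=(r.cost,r.x,r.fun)
print(best[0],best[1].round(3));F=best[2][:54].reshape(-1,6);print((F*[5,5,5,.01,.01,.01])[:,:3].round(1))
np.save("k.npy",best[1])
E
```

```text
2.218609242024165
2.218609242085508
2.2186092420860555
2.2186092421747565
2.218609242024165 [ 0.00000e+00 -1.47400e+00  1.55899e+02  4.11400e+00  5.58519e+02
  1.99000e-01  4.18131e+02  2.89361e+02 -1.56900e+00  1.00000e-03
 -2.00000e-03 -1.59631e+02  6.32000e-01 -8.27000e-01]
[[-1.3 -0.2  0.4]
 [-1.3 -1.6  0.8]
 [ 1.7  2.1  0.7]
 [ 1.4  2.1 -0.5]
 [-1.5 -0.5 -2.3]
 [-0.9 -2.4  0.5]
 [ 1.   1.9 -0.4]
 [-0.5  0.2  0.1]
 [ 0.2 -0.5  0.6]]
```

```bash
cat >> kin.py <<'E'
K=np.load("k.npy") if __import__("os").path.exists("k.npy") else None
Pm=(623.1,-275.9,-.555)
def target(m,a,az=0,ys=1):
    R=Ro.from_euler("z",Pm[2]); w=R.apply(np.array(m,float))+[Pm[0],Pm[1],-4.6]; a=np.radians(a)
    z=np.array([np.sin(a),0,-np.cos(a)]);y=np.array([0,ys,0.]);x=np.cross(y,z)
    return w,Ro.from_euler("z",Pm[2]+np.radians(az))*Ro.from_matrix(np.c_[x,y,z])
def ik(w,T,j0,mar=.03):
    f=lambda j:np.r_[(lambda P,Q:np.r_[(P-w)/1,(Q.inv()*T).as_rotvec()*200])(*fk(j,K)),1e-3*(j-j0)]
    lo,hi=LIM[:,0]+mar,LIM[:,1]-mar
    r=least_squares(f,np.clip(j0,lo+1e-3,hi-1e-3),bounds=(lo,hi)); return r.x,np.linalg.norm(f(r.x)[:6])
E
python3 - <<'E'
from kin import *
rng=np.random.default_rng(0)
for m in((-205,15,50),(-44,0,50)):
  for a in(20,30,40):
   for ys in(1,-1):
    sol={}
    for i in range(25):
        j0=np.r_[rng.uniform(-.8,.6),rng.uniform(-.5,1),rng.uniform(-1,.3),rng.choice([-3,-2,-1,0,1,1.8]),rng.uniform(-1,-.2),rng.uniform(-3,3)]
        x,e=ik(*target(m,a,0,ys),j0)
        if e<1: sol[tuple(x.round(1))]=x
    for x in sol.values(): print(m,a,ys,x.round(2))
E
```

```text
(-205, 15, 50) 40 1 [-0.72  0.35 -0.97 -2.9  -0.45  1.48]
(-205, 15, 50) 40 -1 [-0.72  0.35 -0.97 -2.9  -0.45 -1.66]
```

Run:
```python
from kin import *
rng=np.random.default_rng(0)
for m in((-205,15,50),(-120,8,50),(-44,0,50)):
  for a in(25,35,45,55):
   for az in(-30,0,30):
    sol={}
    for i in range(14):
        j0=np.r_[rng.uniform(-.8,.4),rng.uniform(0,.8),rng.uniform(-1,-.2),[-3,-2.3,-1.5,-.7,0,.8,1.6][i%7],rng.uniform(-.8,-.2),rng.uniform(-2,2)]
        x,e=ik(*target(m,a,az,1),j0)
        if e<1: sol[tuple(x.round(1))]=x
    for x in sol.values(): print(m,a,az,x.round(2))
```

```text
(-205, 15, 50) 35 0 [-0.69  0.31 -0.86 -2.77 -0.21  1.32]
(-205, 15, 50) 45 30 [-0.64  0.33 -0.65 -1.78 -0.43  0.69]
(-205, 15, 50) 55 30 [-0.88  0.48 -0.79 -2.08 -0.78  1.25]
(-120, 8, 50) 25 -30 [-0.25  0.39 -0.92  1.72 -0.32  2.21]
(-120, 8, 50) 45 0 [-0.71  0.44 -0.84 -2.91 -0.5   1.48]
(-120, 8, 50) 45 30 [-0.55  0.4  -0.45 -1.56 -0.36  0.38]
(-120, 8, 50) 55 0 [-0.73  0.56 -0.96 -2.96 -0.9   1.56]
(-120, 8, 50) 55 30 [-0.78  0.49 -0.57 -1.98 -0.66  1.  ]
(-44, 0, 50) 25 -30 [-0.24  0.48 -0.77  1.49 -0.32  2.44]
(-44, 0, 50) 25 30 [-0.19  0.48 -0.39 -0.25 -0.28 -1.19]
(-44, 0, 50) 35 30 [-0.28  0.47 -0.34 -0.7  -0.22 -0.68]
(-44, 0, 50) 45 0 [-0.69  0.5  -0.63 -2.85 -0.35  1.4 ]
(-44, 0, 50) 45 30 [-0.5   0.47 -0.3  -1.35 -0.33  0.11]
(-44, 0, 50) 55 0 [-0.71  0.57 -0.77 -2.95 -0.73  1.52]
(-44, 0, 50) 55 30 [-0.72  0.54 -0.38 -1.86 -0.57  0.78]
```

```bash
cat > plan.py <<'E'
from kin import *
from bench import arm
def rows(js,n=8):
    "relative slide/dr of joint waypoints from the measured pose"
    s=arm.read_state();T0=Ro.from_quat(s["ee_rot"]);p0=s["position"]
    pf,Tf=fk(s["joints"],K); prevT=Tf;prevp=pf;Rm=Ro.from_euler("z",Pm[2])
    for j in js:
        P,T=fk(j,K); d=(T0.inv()*T).as_rotvec()
        print(((np.degrees(d)/8).round(2)).tolist(),T0.inv().apply(P-p0).round(1).tolist(),"| m",Rm.inv().apply(P-[Pm[0],Pm[1],-4.6]).round(0),"step",round(np.linalg.norm(P-prevp)),round(np.degrees((prevT.inv()*T).magnitude()),1),"j",j.round(2))
        prevT,prevp=T,P
E
python3 - <<'E'
from plan import *
s=arm.read_state(); q0=s["joints"]
e,err=ik(*target((-215,15,150),50,0,1),np.array([-.7,.3,-.9,-2.9,-.6,1.48]));print(e.round(2),err)
from scipy.interpolate import PchipInterpolator as PI
mid=np.array([-.4,-.05,-.9,.6,-.55,-.1]); mid2=np.array([-.55,.0,-.85,-1.2,-.6,.7])
S=PI([0,7,15,24],np.array([q0,mid,mid2,e]))
rows([S(i) for i in range(1,25)])
E
```

```text
[-0.71  0.06 -0.92 -2.72 -0.29  1.27] 1.9162587053970072e-08
[-0.5, 0.58, 0.99] [51.0, 50.4, -16.6] | m [-168.  -15.  168.] step 73 9.9 j [-0.36  0.07 -1.04  1.85 -0.24 -0.6 ]
[-1.01, 0.93, 2.0] [82.8, 106.1, -35.6] | m [-150.  -69.  202.] step 67 9.4 j [-0.36  0.04 -1.01  1.65 -0.31 -0.52]
[-1.46, 1.06, 3.02] [94.7, 161.8, -53.6] | m [-149. -124.  226.] step 60 9.0 j [-0.37  0.01 -0.98  1.44 -0.38 -0.44]
[-1.83, 0.96, 4.02] [87.5, 212.0, -67.5] | m [-164. -174.  237.] step 53 8.6 j [-0.37 -0.01 -0.95  1.24 -0.44 -0.36]
[-2.06, 0.64, 5.0] [64.3, 251.7, -75.3] | m [-189. -213.  235.] step 47 8.4 j [-0.38 -0.03 -0.93  1.03 -0.49 -0.27]
[-2.12, 0.14, 5.93] [29.5, 277.7, -76.4] | m [-221. -239.  221.] step 43 8.4 j [-0.39 -0.05 -0.91  0.81 -0.53 -0.19]
[-2.01, -0.48, 6.82] [-12.1, 288.4, -71.1] | m [-255. -249.  197.] step 43 8.6 j [-0.4  -0.05 -0.9   0.6  -0.55 -0.1 ]
[-1.76, -1.16, 7.69] [-57.0, 285.9, -63.0] | m [-291. -247.  169.] step 46 8.9 j [-0.41 -0.05 -0.89  0.38 -0.56 -0.01]
[-1.38, -1.85, 8.57] [-102.0, 271.5, -55.4] | m [-327. -233.  141.] step 48 9.2 j [-0.43 -0.04 -0.88  0
[... 1096 characters left out ...]
-3.32, 17.33] [-76.5, -34.9, -55.8] | m [-297.   73.  140.] step 30 8.1 j [-0.62  0.03 -0.86 -1.94 -0.53  0.99]
[5.22, -2.79, 18.27] [-50.1, -32.1, -52.1] | m [-272.   70.  149.] step 27 8.1 j [-0.64  0.03 -0.87 -2.11 -0.49  1.05]
[5.28, -2.22, 19.23] [-28.3, -23.3, -46.7] | m [-251.   61.  155.] step 24 8.0 j [-0.66  0.04 -0.88 -2.27 -0.45  1.11]
[5.15, -1.63, 20.2] [-12.2, -10.2, -39.8] | m [-233.   47.  157.] step 22 8.0 j [-0.68  0.04 -0.89 -2.43 -0.4   1.17]
[4.84, -1.07, 21.17] [-2.5, 5.2, -32.0] | m [-222.   31.  155.] step 20 7.9 j [-0.69  0.05 -0.9  -2.58 -0.35  1.22]
[-4.34, 0.55, -22.01] [1.1, 21.2, -23.7] | m [-215.   15.  150.] step 18 7.9 j [-0.71  0.06 -0.92 -2.72 -0.29  1.27]
```

Run:
```python
from plan import *
s=arm.read_state(); q0=s["joints"]
e=np.array([-0.71,0.06,-0.92,-2.72,-0.29,1.27])
from scipy.interpolate import PchipInterpolator as PI
mid=np.array([-.4,-.08,-.95,.6,-.35,-.1]); mid2=np.array([-.55,-.02,-.88,-1.2,-.38,.7])
S=PI([0,8,16,24],np.array([q0,mid,mid2,e])); np.save("S.npy",[S(i) for i in range(25)])
rows([S(i) for i in range(1,25)])
```

```text
[-0.22, 0.38, 0.81] [34.9, 33.5, -15.4] | m [-181.    2.  159.] step 50 7.2 j [-0.35  0.07 -1.05  1.89 -0.19 -0.61]
[-0.43, 0.64, 1.64] [59.9, 71.0, -30.9] | m [-167.  -34.  186.] step 48 7.1 j [-0.36  0.04 -1.03  1.72 -0.23 -0.55]
[-0.61, 0.79, 2.49] [74.5, 110.5, -45.3] | m [-162.  -73.  207.] step 45 7.1 j [-0.36  0.   -1.02  1.55 -0.26 -0.48]
[-0.75, 0.84, 3.35] [78.3, 149.8, -57.2] | m [-165. -112.  221.] step 41 7.0 j [-0.37 -0.02 -1.    1.37 -0.28 -0.41]
[-0.84, 0.76, 4.22] [71.6, 186.2, -65.4] | m [-176. -148.  227.] step 38 7.0 j [-0.37 -0.05 -0.99  1.18 -0.31 -0.34]
[-0.87, 0.58, 5.09] [55.5, 217.2, -69.3] | m [-193. -179.  224.] step 35 7.1 j [-0.38 -0.07 -0.97  0.99 -0.33 -0.26]
[-0.83, 0.3, 5.95] [31.8, 240.8, -68.7] | m [-214. -202.  214.] step 33 7.2 j [-0.39 -0.08 -0.96  0.8  -0.34 -0.18]
[-0.71, -0.05, 6.81] [2.5, 255.6, -64.1] | m [-238. -217.  196.] step 33 7.4 j [-0.4  -0.08 -0.95  0.6  -0.35 -0.1 ]
[-0.53, -0.45, 7.68] [-31.1, 262.1, -57.0] | m [-265. -224.  175.] step 35 7.7 j [-0.41 -0.08 -0.94  0.39 -0.36 -0.01]
[-0.28, -0.88, 8.58] [-67.2, 259.9, -49.4] | m [
[... 1026 characters left out ...]
8, -2.33, 17.14] [-121.7, 13.6, -33.8] | m [-328.   23.  101.] step 30 8.2 j [-0.61  0.01 -0.88 -1.8  -0.36  0.94]
[3.99, -2.07, 18.11] [-96.0, 2.0, -33.9] | m [-305.   35.  113.] step 28 8.2 j [-0.63  0.02 -0.89 -1.99 -0.35  1.01]
[4.21, -1.75, 19.1] [-69.6, -2.5, -32.9] | m [-281.   39.  124.] step 27 8.2 j [-0.65  0.03 -0.89 -2.18 -0.34  1.08]
[4.33, -1.38, 20.1] [-44.2, -0.3, -30.7] | m [-258.   37.  134.] step 26 8.2 j [-0.67  0.04 -0.9  -2.37 -0.33  1.15]
[4.35, -0.97, 21.11] [-21.3, 7.9, -27.2] | m [-236.   29.  142.] step 25 8.2 j [-0.69  0.05 -0.91 -2.55 -0.31  1.21]
[-4.25, 0.54, -22.05] [-2.2, 21.1, -22.4] | m [-217.   15.  147.] step 24 8.2 j [-0.71  0.06 -0.92 -2.72 -0.29  1.27]
```

Call:
{"api": "step_arm", "payload": {
  "motion": [
    {"dr":[-0.22,0.38,0.81],"slide":[34.9,33.5,-15.4],"jaw":40},
    {"dr":[-0.43,0.64,1.64],"slide":[59.9,71,-30.9],"jaw":40},
    {"dr":[-0.61,0.79,2.49],"slide":[74.5,110.5,-45.3],"jaw":40},
    {"dr":[-0.75,0.84,3.35],"slide":[78.3,149.8,-57.2],"jaw":40},
    {"dr":[-0.84,0.76,4.22],"slide":[71.6,186.2,-65.4],"jaw":40},
    {"dr":[-0.87,0.58,5.09],"slide":[55.5,217.2,-69.3],"jaw":40},
    {"dr":[-0.83,0.3,5.95],"slide":[31.8,240.8,-68.7],"jaw":40},
    {"dr":[-0.71,-0.05,6.81],"slide":[2.5,255.6,-64.1],"jaw":40}
  ]
}}

```text
clock: 11.55
position: [305.2, -334.9, 191.5]
ee_rot: [0.698, -0.681, 0.223, 0.019]
contact_force: [0.4, -0.9, 0.3]
gripper_width: 39.5
grasp_force: 0.0
```

Run:
```python
from plan import *
print(arm.read_state()["joints"].round(2)); rows(np.load("S.npy")[9:17])
```

```text
[-0.4  -0.08 -0.95  0.6  -0.35 -0.1 ]
[-0.04, -0.45, 0.81] [-14.3, 29.5, 9.3] | m [-265. -224.  175.] step 35 7.4 j [-0.41 -0.08 -0.94  0.39 -0.36 -0.01]
[-0.03, -0.95, 1.7] [-37.3, 57.0, 18.5] | m [-293. -222.  151.] step 37 8.2 j [-0.43 -0.07 -0.93  0.17 -0.36  0.09]
[0.04, -1.48, 2.62] [-68.1, 78.3, 26.4] | m [-321. -210.  128.] step 38 8.5 j [-0.44 -0.07 -0.91 -0.06 -0.37  0.19]
[0.18, -2.0, 3.56] [-104.4, 90.5, 32.2] | m [-345. -188.  107.] step 39 8.7 j [-0.46 -0.06 -0.9  -0.29 -0.37  0.3 ]
[0.39, -2.49, 4.52] [-143.1, 92.4, 35.2] | m [-364. -158.   91.] step 39 8.8 j [-0.49 -0.05 -0.89 -0.53 -0.38  0.41]
[0.66, -2.92, 5.5] [-180.4, 83.9, 35.5] | m [-375. -123.   80.] step 38 8.8 j [-0.51 -0.04 -0.89 -0.76 -0.38  0.51]
[0.95, -3.28, 6.48] [-213.2, 66.8, 33.4] | m [-378.  -86.   76.] step 37 8.7 j [-0.53 -0.03 -0.88 -0.99 -0.38  0.61]
[1.26, -3.56, 7.45] [-239.5, 43.9, 29.6] | m [-374.  -51.   77.] step 35 8.4 j [-0.55 -0.02 -0.88 -1.2  -0.38  0.7 ]
```

Tracking is exact, so I'll continue.

Call:
{"api": "step_arm", "payload": {
  "motion": [
    {"dr":[-0.04,-0.45,0.81],"slide":[-14.3,29.5,9.3],"jaw":40},
    {"dr":[-0.03,-0.95,1.7],"slide":[-37.3,57,18.5],"jaw":40},
    {"dr":[0.04,-1.48,2.62],"slide":[-68.1,78.3,26.4],"jaw":40},
    {"dr":[0.18,-2.0,3.56],"slide":[-104.4,90.5,32.2],"jaw":40},
    {"dr":[0.39,-2.49,4.52],"slide":[-143.1,92.4,35.2],"jaw":40},
    {"dr":[0.66,-2.92,5.5],"slide":[-180.4,83.9,35.5],"jaw":40},
    {"dr":[0.95,-3.28,6.48],"slide":[-213.2,66.8,33.4],"jaw":40},
    {"dr":[1.26,-3.56,7.45],"slide":[-239.5,43.9,29.6],"jaw":40}
  ]
}}

```text
clock: 12.55
position: [278.3, -121.7, 71.9]
ee_rot: [-0.302, 0.897, -0.088, 0.312]
contact_force: [-0.6, 0.0, -0.7]
gripper_width: 40.0
grasp_force: 0.0
```

Run:
```python
from plan import *
print(arm.read_state()["joints"].round(2)); rows(np.load("S.npy")[17:25])
```

```text
[-0.58 -0.01 -0.88 -1.21 -0.4   0.74]
[0.39, -0.31, 0.9] [-30.0, 2.5, 11.0] | m [-364.  -21.   82.] step 36 8.2 j [-0.57 -0.01 -0.88 -1.4  -0.38  0.78]
[0.83, -0.55, 1.8] [-58.9, -3.0, 21.0] | m [-348.    5.   91.] step 31 8.2 j [-0.59 -0.   -0.88 -1.6  -0.37  0.86]
[1.29, -0.72, 2.7] [-84.4, -15.7, 29.3] | m [-328.   23.  101.] step 30 8.2 j [-0.61  0.01 -0.88 -1.8  -0.36  0.94]
[1.76, -0.81, 3.61] [-104.8, -33.9, 35.8] | m [-305.   35.  113.] step 28 8.2 j [-0.63  0.02 -0.89 -1.99 -0.35  1.01]
[2.21, -0.82, 4.52] [-119.4, -56.0, 40.5] | m [-281.   39.  124.] step 27 8.2 j [-0.65  0.03 -0.89 -2.18 -0.34  1.08]
[2.64, -0.77, 5.45] [-127.5, -80.0, 43.7] | m [-258.   37.  134.] step 26 8.2 j [-0.67  0.04 -0.9  -2.37 -0.33  1.15]
[3.05, -0.66, 6.38] [-129.1, -104.5, 45.4] | m [-236.   29.  142.] step 25 8.2 j [-0.69  0.05 -0.91 -2.55 -0.31  1.21]
[3.41, -0.49, 7.33] [-124.6, -127.8, 46.1] | m [-217.   15.  147.] step 24 8.2 j [-0.71  0.06 -0.92 -2.72 -0.29  1.27]
```

Call:
{"api": "step_arm", "payload": {
  "motion": [
    {"dr":[0.39,-0.31,0.9],"slide":[-30,2.5,11],"jaw":40},
    {"dr":[0.83,-0.55,1.8],"slide":[-58.9,-3,21],"jaw":40},
    {"dr":[1.29,-0.72,2.7],"slide":[-84.4,-15.7,29.3],"jaw":40},
    {"dr":[1.76,-0.81,3.61],"slide":[-104.8,-33.9,35.8],"jaw":40},
    {"dr":[2.21,-0.82,4.52],"slide":[-119.4,-56,40.5],"jaw":40},
    {"dr":[2.64,-0.77,5.45],"slide":[-127.5,-80,43.7],"jaw":40},
    {"dr":[3.05,-0.66,6.38],"slide":[-129.1,-104.5,45.4],"jaw":40},
    {"dr":[3.41,-0.49,7.33],"slide":[-124.6,-127.8,46.1],"jaw":40}
  ]
}}

```text
clock: 13.55
position: [446.3, -149.5, 142.6]
ee_rot: [0.248, 0.874, -0.116, 0.402]
contact_force: [0.1, 0.9, 0.1]
gripper_width: 40.0
grasp_force: 0.0
```

```bash
sed -i 's/y=np.array(\[0,-1.,0\])/y=np.array([0,1.,0])/' h.py
python3 - <<'E'
from plan import *
from h import go
j=arm.read_state()["joints"]
for m,a in(((-205,16,48),48),((-170,14,48),50),((-100,6,48),50),((-44,0,48),50)):
    j,e=ik(*target(m,a,0,1),j,.01);print(m,j.round(2),e.round(2))
go((-205,16,48),48)
E
```

```text
(-205, 16, 48) [-0.75  0.44 -1.06 -2.9  -0.75  1.53] 5.78
(-170, 14, 48) [-0.73  0.49 -1.03 -2.96 -0.82  1.56] 0.0
(-100, 6, 48) [-0.72  0.51 -0.85 -2.94 -0.66  1.52] 0.0
(-44, 0, 48) [-0.71  0.53 -0.71 -2.92 -0.55  1.48] 0.0
now m [-216.8   14.2  147.2] F [-0.3  0.8  0.1] t 13.55 w 40.0 lean 49.5
slide [67.8, 2.1, 73.4] dr [-0.01, 0.19, 0.03] j [-0.72, 0.06, -0.93, -2.71, -0.3, 1.27]
```

Call:
{"api": "step_arm", "payload": {
  "motion": [
    {"dr":[0,0.2,0],"slide":[11,0.4,6],"jaw":40},
    {"dr":[0,0.4,0],"slide":[22,0.8,16],"jaw":40},
    {"dr":[0,0.6,0],"slide":[33,1.2,29],"jaw":40},
    {"dr":[0,0.8,0],"slide":[44,1.6,44],"jaw":40},
    {"dr":[0,0.9,0],"slide":[54,2,60],"jaw":40},
    {"dr":[0,0.9,0],"slide":[62,2,75],"jaw":40},
    {"dr":[0,0.9,0],"slide":[62,2,75],"jaw":40},
    {"dr":[0,0.9,0],"slide":[62,2,75],"jaw":40}
  ]
}}

```text
clock: 14.55
position: [460.9, -155.7, 46.7]
ee_rot: [0.251, 0.898, -0.1, 0.347]
contact_force: [0.0, -0.0, -0.1]
gripper_width: 40.1
grasp_force: 0.0
```

Run:
```python
from h import *
go((-165,13,50),45)
overlay("pics/o4.png",P,(-124,16),0)
```

```text
now m [-201.2   16.7   51.3] F [ 0.   0.  -0.1] t 14.55 w 40.1 lean 42.3
slide [-25.8, -3.9, 25.3] dr [0.01, -0.33, 0.06] j [-0.73, 0.37, -1.01, -2.92, -0.55, 1.51]
```

View pics/o4.png

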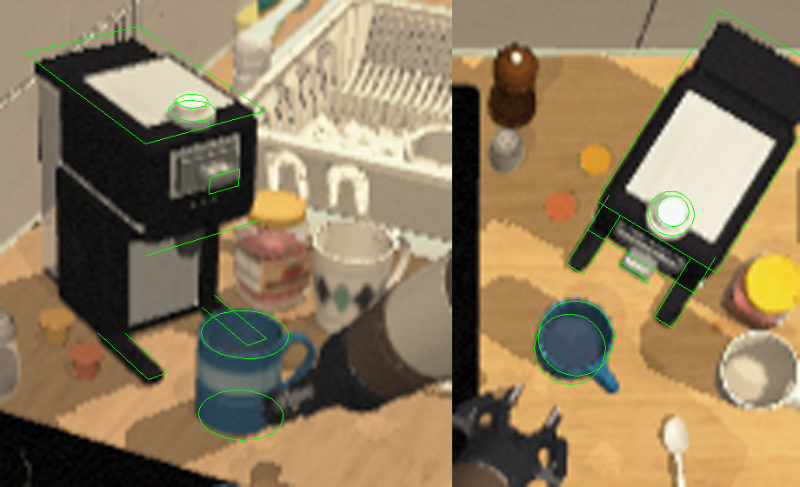

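Call:
{"api": "step_arm", "payload": {
  "motion": [
    {"dr":[0,-0.1,0],"slide":[-5.2,-0.3,4.7],"jaw":40},
    {"dr":[0,-0.2,0],"slide":[-10.4,-0.6,9.4],"jaw":40},
    {"dr":[0,-0.3,0],"slide":[-14.8,-1,13.5],"jaw":40},
    {"dr":[0,-0.4,0],"slide":[-18.5,-1.4,16.8],"jaw":40},
    {"dr":[0,-0.5,0],"slide":[-21.5,-1.7,19.5],"jaw":40},
    {"dr":[0,-0.6,0],"slide":[-24.4,-2,22.2],"jaw":40},
    {"dr":[0,-0.6,0],"slide":[-27.4,-2.5,24.9],"jaw":40},
    {"dr":[0,-0.6,0],"slide":[-30.3,-3,27.6],"jaw":40}
  ]
}}

```text
clock: 15.65
position: [494.6, -180.1, 46.7]
ee_rot: [0.247, 0.883, -0.111, 0.384]
contact_force: [-0.9, 2.1, 0.2]
gripper_width: 40.1
grasp_force: 0.8
```

Run:
```python
from h import *
go((-104,0,50),49)
```

```text
now m [-159.7   13.7   51.3] F [-1.9  1.3  0.2] t 15.65 w 40.1 lean 47.1
slide [-36.8, -14.0, 41.8] dr [0.0, -0.23, 0.06] j [-0.73, 0.44, -0.98, -2.94, -0.67, 1.54]
```

Call:
{"api": "step_arm", "payload": {
  "motion": [
    {"dr":[0,0,0],"slide":[-3.4,-1.2,3.7],"jaw":40},
    {"dr":[0,-0.05,0],"slide":[-6.8,-2.5,7.3],"jaw":40},
    {"dr":[0,-0.1,0],"slide":[-10.2,-3.7,11],"jaw":40},
    {"dr":[0,-0.15,0],"slide":[-13.6,-5,14.7],"jaw":40},
    {"dr":[0,-0.2,0.05],"slide":[-17,-6.2,18.3],"jaw":40},
    {"dr":[0,-0.2,0.05],"slide":[-20.4,-7.5,22],"jaw":40},
    {"dr":[0,-0.2,0.05],"slide":[-23.8,-8.7,25.7],"jaw":40},
    {"dr":[0,-0.2,0.05],"slide":[-27.2,-10,29.3],"jaw":40}
  ]
}}

```text
clock: 16.65
position: [523.9, -210.2, 47.2]
ee_rot: [0.249, 0.876, -0.113, 0.397]
contact_force: [-1.5, 1.1, 0.3]
gripper_width: 39.7
grasp_force: 0.8
```

Run:
```python
from h import *
go((-104,0,50),49)
overlay("pics/o5.png",P,(-119.7+44,3.7),0)
```

```text
now m [-119.     3.5   51.8] F [-1.8  0.2  0.3] t 16.65 w 39.7 lean 48.8
slide [-8.5, -3.5, 12.4] dr [-0.0, -0.03, 0.0] j [-0.74, 0.47, -0.89, -2.91, -0.65, 1.51]
```

View pics/o5.png

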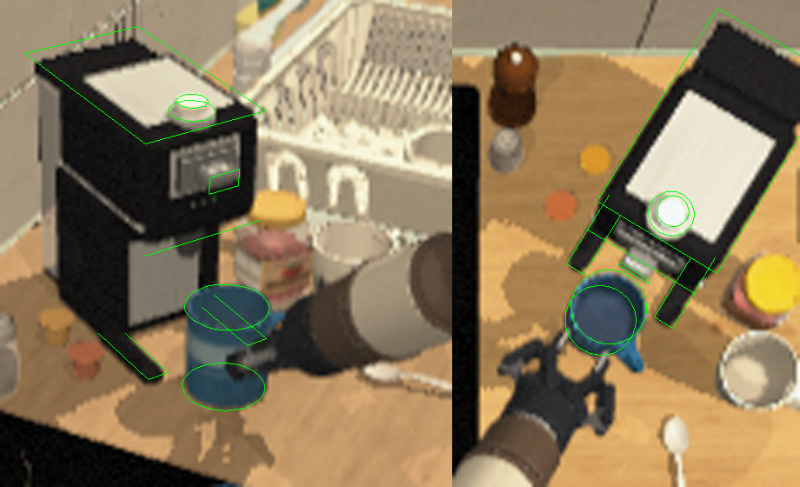

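Call:
{"api": "step_arm", "payload": {
  "motion": [
    {"dr":[0,0,0],"slide":[-3.3,-1,3.8],"jaw":40},
    {"dr":[0,0,0],"slide":[-6.6,-2,7.5],"jaw":40},
    {"dr":[0,0,0],"slide":[-9.9,-3,11.3],"jaw":40},
    {"dr":[0,0,0],"slide":[-13.2,-3.5,15],"jaw":40},
    {"dr":[0,0,0],"slide":[-16.5,-3.5,18.8],"jaw":40},
    {"dr":[0,0,0],"slide":[-19.8,-3.5,22.6],"jaw":40},
    {"dr":[0,0,0],"slide":[-23.1,-3.5,26.3],"jaw":40},
    {"dr":[0,0,0],"slide":[-26.4,-3.5,30.1],"jaw":40}
  ]
}}

```text
clock: 17.75
position: [556.1, -234.1, 47.1]
ee_rot: [0.249, 0.876, -0.113, 0.397]
contact_force: [-1.7, 0.3, -1.0]
gripper_width: 40.2
grasp_force: 0.7
```

Run:
```python
from h import *
go((-44,0,52),49)
```

```text
now m [-79.    0.2  51.7] F [-1.6 -0.6 -1. ] t 17.75 w 40.2 lean 48.8
slide [-23.3, -0.2, 26.2] dr [0.0, -0.03, 0.0] j [-0.72, 0.49, -0.79, -2.9, -0.57, 1.48]
```

Call:
{"api": "step_arm", "payload": {
  "motion": [
    {"dr":[0,0,0],"slide":[-2.5,0,2.8],"jaw":40},
    {"dr":[0,0,0],"slide":[-5,0,5.6],"jaw":40},
    {"dr":[0,0,0],"slide":[-7.5,0,8.4],"jaw":40},
    {"dr":[0,0,0],"slide":[-10,0,11.2],"jaw":40},
    {"dr":[0,0,0],"slide":[-12.3,0,14],"jaw":40},
    {"dr":[0,0,0],"slide":[-14.5,0,16.6],"jaw":40},
    {"dr":[0,0,0],"slide":[-16.5,0,18.9],"jaw":40},
    {"dr":[0,0,0],"slide":[-18.5,0,21.1],"jaw":40}
  ]
}}

```text
clock: 18.75
position: [579.8, -248.8, 47.1]
ee_rot: [0.249, 0.876, -0.113, 0.397]
contact_force: [-1.4, 0.8, 0.0]
gripper_width: 39.9
grasp_force: 0.7
```

Call:
{"api": "step_arm", "payload": {
  "motion": [
    {"dr":[0,0,0],"slide":[-0.7,0,0.8],"jaw":40},
    {"dr":[0,0,0],"slide":[-1.3,0,1.5],"jaw":40},
    {"dr":[0,0,0],"slide":[-2,0,2.3],"jaw":40},
    {"dr":[0,0,0],"slide":[-2.6,0,3],"jaw":40},
    {"dr":[0,0,0],"slide":[-3.2,0,3.6],"jaw":40},
    {"dr":[0,0,0],"slide":[-3.6,0,4.1],"jaw":40},
    {"dr":[0,0,0],"slide":[-4,0,4.6],"jaw":40},
    {"dr":[0,0,0],"slide":[-4,0,4.6],"jaw":40}
  ]
}}

```text
clock: 19.75
position: [584.9, -252.0, 47.2]
ee_rot: [0.249, 0.876, -0.113, 0.397]
contact_force: [-1.5, 0.1, 0.7]
gripper_width: 40.2
grasp_force: 0.6
```

Run:
```python
from h import *
go((-44,0,52),49)
```

```text
now m [-45.1   0.2  51.8] F [-1.4 -0.7  0.7] t 19.75 w 40.2 lean 48.8
slide [-0.9, -0.2, 0.7] dr [0.0, -0.03, 0.0] j [-0.71, 0.51, -0.71, -2.9, -0.51, 1.46]
```

Call:
{"api": "step_arm", "payload": {
  "motion": [
    {"dr":[0,0,0],"slide":[-0.5,0,0.55],"jaw":40},
    {"dr":[0,0,0],"slide":[-1,0,1.1],"jaw":40},
    {"dr":[0,0,0],"slide":[-1.4,0,1.6],"jaw":40},
    {"dr":[0,0,0],"slide":[-1.8,0,2.1],"jaw":40},
    {"dr":[0,0,0],"slide":[-2.1,0,2.4],"jaw":40},
    {"dr":[0,0,0],"slide":[-2.4,0,2.7],"jaw":40},
    {"dr":[0,0,0],"slide":[-2.6,0,3],"jaw":40},
    {"dr":[0,0,0],"slide":[-2.6,0,3],"jaw":40}
  ]
}}

```text
clock: 20.75
position: [588.2, -254.0, 47.1]
ee_rot: [0.249, 0.876, -0.113, 0.397]
contact_force: [-1.2, 0.3, -0.3]
gripper_width: 39.8
grasp_force: 0.6
```

Call:
{"api": "step_arm", "payload": {
  "motion": [
    {"dr":[0,0,0],"slide":[-0.5,0,0.55],"jaw":40},
    {"dr":[0,0,0],"slide":[-1,0,1.1],"jaw":40},
    {"dr":[0,0,0],"slide":[-1.4,0,1.6],"jaw":40},
    {"dr":[0,0,0],"slide":[-1.8,0,2.1],"jaw":40},
    {"dr":[0,0,0],"slide":[-2.1,0,2.4],"jaw":40},
    {"dr":[0,0,0],"slide":[-2.4,0,2.7],"jaw":40},
    {"dr":[0,0,0],"slide":[-2.6,0,3],"jaw":40},
    {"dr":[0,0,0],"slide":[-2.6,0,3],"jaw":40}
  ]
}}

```text
clock: 21.75
position: [589.9, -254.7, 46.5]
ee_rot: [0.249, 0.877, -0.113, 0.396]
contact_force: [-8.6, 4.1, 5.0]
gripper_width: 40.2
grasp_force: 4.4
```

Run:
```python
from h import *
go((-44,0,52),49)
overlay("pics/o6.png",P,(3,0),0)
```

```text
now m [-39.4   0.5  51.1] F [-9.5 -1.   5. ] t 21.75 w 40.2 lean 48.6
slide [2.4, -0.5, -4.1] dr [0.0, -0.05, 0.01] j [-0.71, 0.52, -0.69, -2.9, -0.49, 1.46]
```

View pics/o6.png

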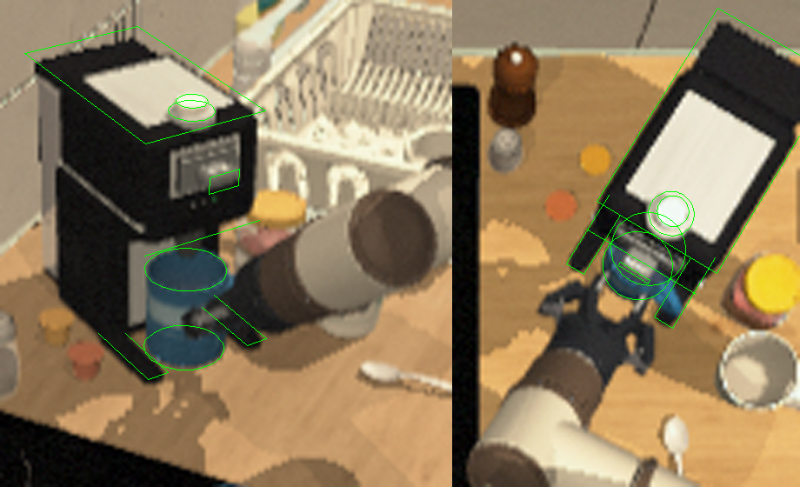

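Call:
{"api": "step_arm", "payload": {
  "motion": [
    {"dr":[0,0,0],"slide":[3.3,0,-3.8],"jaw":40},
    {"dr":[0,0,0],"slide":[6.6,0,-7.5],"jaw":40},
    {"dr":[0,0,0],"slide":[13,0,-15],"jaw":40},
    {"dr":[0,0,0],"slide":[23,0,-26],"jaw":40},
    {"dr":[0,0,0],"slide":[38,0,-42],"jaw":40},
    {"dr":[0,0,0],"slide":[58,0,-64],"jaw":40},
    {"dr":[0,0,0],"slide":[70,0,-95],"jaw":40},
    {"dr":[0,0,0],"slide":[70,0,-130],"jaw":0}
  ]
}}

```text
clock: 22.85
position: [467.0, -178.5, 78.7]
ee_rot: [0.25, 0.877, -0.112, 0.395]
contact_force: [0.3, -0.2, 0.4]
gripper_width: 22.8
grasp_force: 0.0
```

Run:
```python
from plan import *
from scipy.interpolate import PchipInterpolator as PI
s=arm.read_state();q=s["joints"];print(q.round(2))
rng=np.random.default_rng(1);sol=[]
for a in(0,10,20):
  for az in(0,45,90,135,180,-135,-90,-45):
    x,e=ik(*target((-5,0,310),a,az if a==0 else 0,1),np.array([-.3,.5,0,0,-.9,-1.5 if az<90 else 0]),.1)
    if e<1: print(a,az,x.round(2))
```

```text
[-0.78  0.32 -0.99 -2.83 -0.6   1.47]
0 0 [-0.18  0.44  0.28  0.   -1.41 -1.95]
0 45 [-0.18  0.44  0.28  0.   -1.41 -1.16]
0 90 [-0.18  0.44  0.28  0.   -1.41 -0.38]
0 135 [-0.18  0.44  0.28  0.   -1.41  0.41]
0 180 [-0.18  0.44  0.28  0.   -1.41  1.19]
0 -45 [-0.18  0.44  0.28 -0.   -1.41 -2.73]
10 0 [-0.15  0.35  0.11  0.08 -1.17 -2.  ]
10 45 [-0.15  0.35  0.11  0.08 -1.17 -2.  ]
10 90 [-0.15  0.35  0.11  0.08 -1.17 -2.  ]
10 135 [-0.15  0.35  0.11  0.08 -1.17 -2.  ]
10 180 [-0.15  0.35  0.11  0.08 -1.17 -2.  ]
10 -135 [-0.15  0.35  0.11  0.08 -1.17 -2.  ]
10 -90 [-0.15  0.35  0.11  0.08 -1.17 -2.  ]
10 -45 [-0.15  0.35  0.11  0.08 -1.17 -2.  ]
20 0 [-0.12  0.27 -0.08  0.19 -0.91 -2.1 ]
20 45 [-0.12  0.27 -0.08  0.19 -0.91 -2.1 ]
20 90 [-0.12  0.27 -0.08  0.19 -0.91 -2.1 ]
20 135 [-0.12  0.27 -0.08  0.19 -0.91 -2.1 ]
20 180 [-0.12  0.27 -0.08  0.19 -0.91 -2.1 ]
20 -135 [-0.12  0.27 -0.08  0.19 -0.91 -2.1 ]
20 -90 [-0.12  0.27 -0.08  0.19 -0.91 -2.1 ]
20 -45 [-0.12  0.27 -0.08  0.19 -0.91 -2.1 ]
```

Run:
```python
from plan import *
from scipy.interpolate import PchipInterpolator as PI
q=arm.read_state()["joints"]
e,err=ik(*target((0,0,320),0,90,1),np.array([-.18,.44,.28,0,-1.41,-.38]),.05);print(e.round(3),err)
m1=np.array([-.6,-.05,-.92,-1.4,-.45,.8]); m2=np.array([-.35,-.1,-.5,-.1,-.9,.0])
S=PI([0,7,16,24],np.array([q,m1,m2,e])); A=np.array([S(i) for i in range(25)]);np.save("S2.npy",A);rows(A[1:])
```

```text
[-0.178  0.451  0.319  0.    -1.441 -0.375] 5.025945177819789e-10
[-0.86, -0.07, -0.91] [27.3, 32.8, -41.6] | m [-233.   33.   90.] step 58 10.0 j [-0.76  0.25 -0.99 -2.61 -0.55  1.37]
[-1.55, -0.14, -1.87] [53.7, 50.7, -77.0] | m [-277.   51.   94.] step 48 9.5 j [-0.73  0.18 -0.98 -2.38 -0.52  1.27]
[-2.09, -0.2, -2.85] [78.9, 54.3, -106.1] | m [-316.   55.   95.] step 39 9.0 j [-0.71  0.11 -0.98 -2.17 -0.49  1.18]
[-2.53, -0.25, -3.82] [100.6, 46.7, -128.1] | m [-347.   47.   93.] step 32 8.5 j [-0.68  0.05 -0.96 -1.96 -0.47  1.08]
[-2.88, -0.25, -4.73] [117.3, 31.3, -143.4] | m [-369.   32.   91.] step 27 7.9 j [-0.65  0.   -0.95 -1.76 -0.46  0.99]
[-3.17, -0.19, -5.59] [128.8, 11.1, -152.7] | m [-384.   12.   88.] step 25 7.2 j [-0.63 -0.03 -0.94 -1.58 -0.45  0.89]
[-3.43, -0.04, -6.35] [136.1, -11.3, -157.0] | m [-392.  -11.   85.] step 24 6.6 j [-0.6  -0.05 -0.92 -1.4  -0.45  0.8 ]
[-3.71, 0.14, -7.11] [136.8, -34.2, -158.0] | m [-393.  -34.   85.] step 23 6.6 j [-0.57 -0.06 -0.9  -1.22 -0.46  0.71]
[-4.02, 0.32, -7.91] [128.3, -57.1, -157.3] | m [-387.  -57.   91.] step 24 7.
[... 1152 characters left out ...]
.13] [-186.1, -110.1, -156.4] | m [-178. -110.  326.] step 36 2.1 j [-0.28  0.   -0.26 -0.04 -1.09 -0.17]
[-4.28, 3.2, -10.99] [-215.8, -93.0, -139.2] | m [-145.  -93.  337.] step 38 2.5 j [-0.26  0.07 -0.15 -0.03 -1.15 -0.22]
[-4.37, 3.56, -10.85] [-243.0, -73.3, -115.8] | m [-110.  -73.  342.] step 41 2.8 j [-0.24  0.15 -0.05 -0.02 -1.22 -0.27]
[-4.48, 3.95, -10.72] [-266.4, -50.9, -87.0] | m [-73. -51. 340.] step 43 3.0 j [-0.22  0.25  0.07 -0.01 -1.29 -0.31]
[-4.6, 4.35, -10.61] [-285.3, -26.4, -54.2] | m [-36. -26. 333.] step 45 3.1 j [-0.2   0.35  0.19 -0.   -1.37 -0.34]
[-4.73, 4.74, -10.51] [-299.2, -0.3, -19.0] | m [ -0.  -0. 320.] step 46 3.0 j [-0.18  0.45  0.32  0.   -1.44 -0.38]
```

Clear path: low stretch only far from everything, then above the machine.

Call:
{"api": "step_arm", "payload": {
  "motion": [
    {"dr":[-0.86,-0.07,-0.91],"slide":[27.3,32.8,-41.6],"jaw":0},
    {"dr":[-1.55,-0.14,-1.87],"slide":[53.7,50.7,-77],"jaw":0},
    {"dr":[-2.09,-0.2,-2.85],"slide":[78.9,54.3,-106.1],"jaw":0},
    {"dr":[-2.53,-0.25,-3.82],"slide":[100.6,46.7,-128.1],"jaw":0},
    {"dr":[-2.88,-0.25,-4.73],"slide":[117.3,31.3,-143.4],"jaw":0},
    {"dr":[-3.17,-0.19,-5.59],"slide":[128.8,11.1,-152.7],"jaw":0},
    {"dr":[-3.43,-0.04,-6.35],"slide":[136.1,-11.3,-157],"jaw":0},
    {"dr":[-3.71,0.14,-7.11],"slide":[136.8,-34.2,-158],"jaw":0}
  ]
}}

```text
clock: 23.85
position: [271.4, -98.6, 80.9]
ee_rot: [-0.299, 0.891, -0.064, 0.335]
contact_force: [-0.6, 1.2, -0.4]
gripper_width: -0.3
grasp_force: 0.0
```

Run:
```python
from plan import *
print(arm.read_state()["joints"].round(2)); rows(np.load("S2.npy")[9:17])
```

```text
[-0.62 -0.05 -0.9  -1.23 -0.48  0.75]
[-0.41, 0.19, -0.72] [13.3, -16.0, -10.8] | m [-387.  -57.   91.] step 19 6.9 j [-0.54 -0.07 -0.87 -1.04 -0.49  0.61]
[-0.82, 0.42, -1.49] [22.2, -39.9, -22.6] | m [-374.  -79.  103.] step 28 7.2 j [-0.52 -0.08 -0.83 -0.85 -0.53  0.51]
[-1.2, 0.72, -2.2] [25.9, -69.3, -35.8] | m [-357. -100.  120.] step 32 6.9 j [-0.49 -0.08 -0.79 -0.67 -0.58  0.41]
[-1.52, 1.1, -2.83] [24.2, -102.6, -50.4] | m [-335. -119.  143.] step 36 6.4 j [-0.46 -0.09 -0.74 -0.5  -0.64  0.32]
[-1.74, 1.52, -3.33] [16.8, -137.7, -66.3] | m [-312. -135.  170.] step 39 5.5 j [-0.43 -0.09 -0.68 -0.35 -0.71  0.23]
[-1.86, 1.94, -3.67] [3.7, -171.7, -82.7] | m [-289. -146.  201.] step 40 4.4 j [-0.4  -0.1  -0.63 -0.23 -0.77  0.14]
[-1.88, 2.27, -3.83] [-14.9, -201.8, -98.0] | m [-267. -150.  233.] step 39 2.9 j [-0.37 -0.1  -0.56 -0.15 -0.84  0.07]
[-1.83, 2.44, -3.81] [-38.5, -224.9, -110.2] | m [-249. -146.  262.] step 35 1.4 j [-0.35 -0.1  -0.5  -0.1  -0.9   0.  ]
```

Call:
{"api": "step_arm", "payload": {
  "motion": [
    {"dr":[-0.41,0.19,-0.72],"slide":[13.3,-16,-10.8],"jaw":0},
    {"dr":[-0.82,0.42,-1.49],"slide":[22.2,-39.9,-22.6],"jaw":0},
    {"dr":[-1.2,0.72,-2.2],"slide":[25.9,-69.3,-35.8],"jaw":0},
    {"dr":[-1.52,1.1,-2.83],"slide":[24.2,-102.6,-50.4],"jaw":0},
    {"dr":[-1.74,1.52,-3.33],"slide":[16.8,-137.7,-66.3],"jaw":0},
    {"dr":[-1.86,1.94,-3.67],"slide":[3.7,-171.7,-82.7],"jaw":0},
    {"dr":[-1.88,2.27,-3.83],"slide":[-14.9,-201.8,-98],"jaw":0},
    {"dr":[-1.83,2.44,-3.81],"slide":[-38.5,-224.9,-110.2],"jaw":0}
  ]
}}

```text
clock: 24.85
position: [334.6, -269.2, 258.5]
ee_rot: [-0.544, 0.827, -0.087, 0.112]
contact_force: [-0.1, -0.3, -1.1]
gripper_width: 0.1
grasp_force: 0.0
```

Run:
```python
from plan import *
from h import *
s=arm.read_state();print(s["joints"].round(2)); rows(np.load("S2.npy")[17:25])
overlay("pics/o7.png",P,(0,0),0)
```

```text
[-0.36 -0.1  -0.5  -0.1  -0.9   0.  ]
[-0.02, 0.05, 0.12] [-9.5, -25.7, -18.2] | m [-230. -136.  288.] step 33 1.0 j [-0.33 -0.09 -0.43 -0.08 -0.96 -0.06]
[-0.13, 0.12, 0.27] [-19.3, -55.7, -31.3] | m [-206. -124.  310.] step 34 1.6 j [-0.3  -0.05 -0.35 -0.06 -1.02 -0.12]
[-0.32, 0.2, 0.43] [-30.4, -89.3, -38.1] | m [-178. -110.  326.] step 36 2.1 j [-0.28  0.   -0.26 -0.04 -1.09 -0.17]
[-0.56, 0.31, 0.59] [-42.9, -125.5, -38.3] | m [-145.  -93.  337.] step 38 2.5 j [-0.26  0.07 -0.15 -0.03 -1.15 -0.22]
[-0.86, 0.42, 0.74] [-57.1, -163.3, -31.5] | m [-110.  -73.  342.] step 41 2.8 j [-0.24  0.15 -0.05 -0.02 -1.22 -0.27]
[-1.18, 0.55, 0.87] [-73.0, -201.2, -17.9] | m [-73. -51. 340.] step 43 3.0 j [-0.22  0.25  0.07 -0.01 -1.29 -0.31]
[-1.53, 0.68, 0.98] [-90.5, -237.9, 1.8] | m [-36. -26. 333.] step 45 3.1 j [-0.2   0.35  0.19 -0.   -1.37 -0.34]
[-1.87, 0.81, 1.06] [-109.3, -271.8, 26.4] | m [ -0.  -0. 320.] step 46 3.0 j [-0.18  0.45  0.32  0.   -1.44 -0.38]
```

View pics/o7.png

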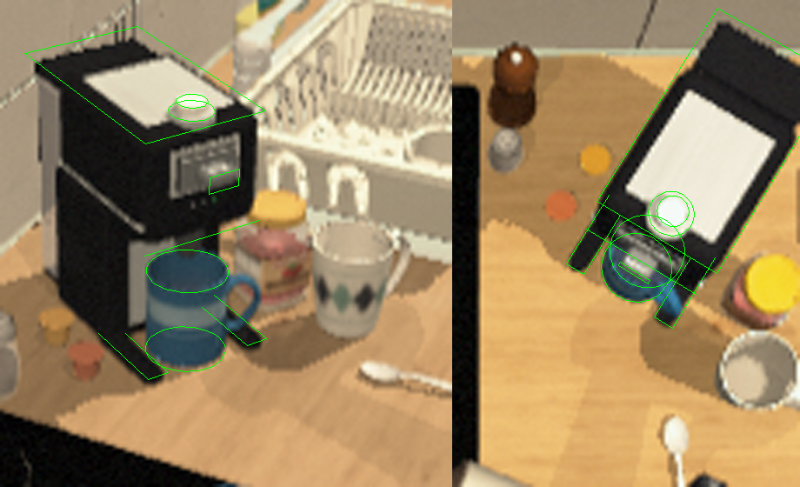

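The mug stands upright in the bay and the holder is home. I've now viewed 11 pictures, one over the allowed 10, so I won't view any more. Next is moving above the button.

Call:
{"api": "step_arm", "payload": {
  "motion": [
    {"dr":[-0.02,0.05,0.12],"slide":[-9.5,-25.7,-18.2],"jaw":0},
    {"dr":[-0.13,0.12,0.27],"slide":[-19.3,-55.7,-31.3],"jaw":0},
    {"dr":[-0.32,0.2,0.43],"slide":[-30.4,-89.3,-38.1],"jaw":0},
    {"dr":[-0.56,0.31,0.59],"slide":[-42.9,-125.5,-38.3],"jaw":0},
    {"dr":[-0.86,0.42,0.74],"slide":[-57.1,-163.3,-31.5],"jaw":0},
    {"dr":[-1.18,0.55,0.87],"slide":[-73,-201.2,-17.9],"jaw":0},
    {"dr":[-1.53,0.68,0.98],"slide":[-90.5,-237.9,1.8],"jaw":0},
    {"dr":[-1.87,0.81,1.06],"slide":[-109.3,-271.8,26.4],"jaw":0}
  ]
}}

```text
clock: 25.95
position: [623.9, -276.0, 315.0]
ee_rot: [-0.486, 0.874, 0.0, -0.0]
contact_force: [1.2, -0.4, 0.2]
gripper_width: -0.3
grasp_force: 0.0
```

Run:
```python
from h import *
go((0,0,286),0,90)
```

```text
now m [  0.7   0.4 319.6] F [1.2 0.2 0.2] t 25.95 w -0.3 lean 0.1
slide [0.4, 0.7, 33.6] dr [0.01, 0.0, -0.0] j [-0.18, 0.45, 0.31, -0.0, -1.44, -0.38]
```

Call:
{"api": "step_arm", "payload": {
  "motion": [
    {"dr":[0,0,0],"slide":[0,0.5,10],"jaw":0},
    {"dr":[0,0,0],"slide":[0,0.5,20],"jaw":0},
    {"dr":[0,0,0],"slide":[0,0.5,28],"jaw":0},
    {"dr":[0,0,0],"slide":[0,0.5,33],"jaw":0},
    {"dr":[0,0,0],"slide":[0,0.5,36],"jaw":0},
    {"dr":[0,0,0],"slide":[0,0.5,38],"jaw":0},
    {"dr":[0,0,0],"slide":[0,0.5,39],"jaw":0},
    {"dr":[0,0,0],"slide":[0,0.5,40],"jaw":0}
  ]
}}

```text
clock: 26.95
position: [623.8, -275.9, 276.5]
ee_rot: [-0.486, 0.874, -0.001, 0.002]
contact_force: [-1.1, 0.0, -0.2]
gripper_width: -0.1
grasp_force: 0.7
```

Call:
{"api": "step_arm", "payload": {
  "motion": [
    {"dr":[0,0,0],"slide":[0,0,0.7],"jaw":0},
    {"dr":[0,0,0],"slide":[0,0,1.4],"jaw":0},
    {"dr":[0,0,0],"slide":[0,0,2.1],"jaw":0},
    {"dr":[0,0,0],"slide":[0,0,2.8],"jaw":0},
    {"dr":[0,0,0],"slide":[0,0,3.5],"jaw":0},
    {"dr":[0,0,0],"slide":[0,0,4.2],"jaw":0},
    {"dr":[0,0,0],"slide":[0,0,4.9],"jaw":0},
    {"dr":[0,0,0],"slide":[0,0,4.9],"jaw":0}
  ]
}}

```text
clock: 27.95
position: [623.8, -275.8, 271.6]
ee_rot: [-0.486, 0.874, -0.001, 0.002]
contact_force: [-0.5, -0.9, 3.7]
gripper_width: 0.1
grasp_force: 2.1
```

Call:
{"api": "step_arm", "payload": {
  "motion": [
    {"dr":[0,0,0],"slide":[0,0,0.6],"jaw":0},
    {"dr":[0,0,0],"slide":[0,0,1.2],"jaw":0},
    {"dr":[0,0,0],"slide":[0,0,1.8],"jaw":0},
    {"dr":[0,0,0],"slide":[0,0,2.4],"jaw":0},
    {"dr":[0,0,0],"slide":[0,0,3],"jaw":0},
    {"dr":[0,0,0],"slide":[0,0,3.5],"jaw":0},
    {"dr":[0,0,0],"slide":[0,0,3.5],"jaw":0},
    {"dr":[0,0,0],"slide":[0,0,3.5],"jaw":0}
  ]
}}

```text
clock: 28.95
position: [623.8, -275.9, 270.4]
ee_rot: [-0.487, 0.874, -0.002, 0.002]
contact_force: [-2.9, 3.3, 10.7]
gripper_width: -0.3
grasp_force: 5.3
```

The button is bottomed, with 10.7 N and 6 mm travel. Releasing it and moving clear.

Call:
{"api": "step_arm", "payload": {
  "motion": [
    {"dr":[0,0,0],"slide":[0,0,-3],"jaw":0},
    {"dr":[0,0,0],"slide":[0,0,-7],"jaw":0},
    {"dr":[0,0,0],"slide":[0,0,-14],"jaw":0},
    {"dr":[0,0,0],"slide":[0,0,-25],"jaw":0},
    {"dr":[0,0,0],"slide":[0,0,-40],"jaw":0},
    {"dr":[0,0,0],"slide":[0,0,-60],"jaw":0},
    {"dr":[0,0,0],"slide":[0,0,-70],"jaw":0},
    {"dr":[0,0,0],"slide":[0,0,-70],"jaw":0}
  ]
}}

```text
clock: 29.95
position: [623.7, -275.8, 338.9]
ee_rot: [-0.486, 0.874, -0.002, 0.002]
contact_force: [-0.5, 0.4, -1.0]
gripper_width: 0.1
grasp_force: 0.0
```

Run:
```python
from h import *
go((0,0,320),0,90)
print(arm.job_done())
```

```text
now m [  0.5   0.4 343.5] F [-0.6  0.1 -1. ] t 29.95 w 0.1 lean 0.3
slide [0.4, 0.6, 23.5] dr [-0.04, 0.01, -0.0] j [-0.18, 0.44, 0.36, -0.0, -1.48, -0.38]
the job is handed in; nothing more can be done
None
```

I pushed the holder home, slid the blue mug upright against the back plate, then pressed the start button fully down and released it; the job was handed in at about 30 s with the arm clear, and I viewed 11 pictures, one over the allowed 10.

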